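Clear the form clamps and find the proud casting

TASK

First clear the ratchet clamps off the bench: those ratcheted shut go in the red tray and those ratcheted open in the green tray, lying flat, their jaws left as they are. Then find which of the two castings has a proud ridge: lay the straightedge along a casting's face, centred, and press down its yellow end and then its blue end with the fingers, trying the other casting if need be, until you have felt it rock on one of them. Put the straightedge back on its wooden rest and lay the rubbing stone on that ridge, in the middle of the casting that rocks, leaving the other things on the bench alone.

Things in the scene. Friction and masses are not known exactly. Their poses are not given: they have to be found in the camera images.
- clamp_1_knob (a point): Ratchet clamp like pliers, lying flat: two crossing steel arms with orange pads and handles, 110 mm long, 13 mm thick, 0.17 kg; at the pivot an upright black knob, 24 mm wide, from 10 to 40 mm above the underside: grasp that, fingers above the arms. Point on the pivot axis, 20 mm above the underside; z up, x to the jaws along the dark arm. None if not there today.
- clamp_1_jaw (a joint): Opening angle of this clamp's jaws: about 0 = ratcheted shut (jaw pads together), about 0.45 to 0.55 = ratcheted open (the bright jaw stands off to the dark arm's +y side, pads about 25 mm apart). The ratchet holds it (0.4 N m). None if absent.
- clamp_2_knob (a point): Ratchet clamp like pliers, lying flat: two crossing steel arms with orange pads and handles, 110 mm long, 13 mm thick, 0.17 kg; at the pivot an upright black knob, 24 mm wide, from 10 to 40 mm above the underside: grasp that, fingers above the arms. Point on the pivot axis, 20 mm above the underside; z up, x to the jaws along the dark arm. None if not there today.
- clamp_2_jaw (a joint): Opening angle of this clamp's jaws: about 0 = ratcheted shut (jaw pads together), about 0.45 to 0.55 = ratcheted open (the bright jaw stands off to the dark arm's +y side, pads about 25 mm apart). The ratchet holds it (0.4 N m). None if absent.
- clamp_3_knob (a point): Ratchet clamp like pliers, lying flat: two crossing steel arms with orange pads and handles, 110 mm long, 13 mm thick, 0.17 kg; at the pivot an upright black knob, 24 mm wide, from 10 to 40 mm above the underside: grasp that, fingers above the arms. Point on the pivot axis, 20 mm above the underside; z up, x to the jaws along the dark arm. None if not there today.
- clamp_3_jaw (a joint): Opening angle of this clamp's jaws: about 0 = ratcheted shut (jaw pads together), about 0.45 to 0.55 = ratcheted open (the bright jaw stands off to the dark arm's +y side, pads about 25 mm apart). The ratchet holds it (0.4 N m). None if absent.
- clamp_4_knob (a point): Ratchet clamp like pliers, lying flat: two crossing steel arms with orange pads and handles, 110 mm long, 13 mm thick, 0.17 kg; at the pivot an upright black knob, 24 mm wide, from 10 to 40 mm above the underside: grasp that, fingers above the arms. Point on the pivot axis, 20 mm above the underside; z up, x to the jaws along the dark arm. None if not there today.
- clamp_4_jaw (a joint): Opening angle of this clamp's jaws: about 0 = ratcheted shut (jaw pads together), about 0.45 to 0.55 = ratcheted open (the bright jaw stands off to the dark arm's +y side, pads about 25 mm apart). The ratchet holds it (0.4 N m). None if absent.
- clamp_5_knob (a point): Ratchet clamp like pliers, lying flat: two crossing steel arms with orange pads and handles, 110 mm long, 13 mm thick, 0.17 kg; at the pivot an upright black knob, 24 mm wide, from 10 to 40 mm above the underside: grasp that, fingers above the arms. Point on the pivot axis, 20 mm above the underside; z up, x to the jaws along the dark arm. None if not there today.
- clamp_5_jaw (a joint): Opening angle of this clamp's jaws: about 0 = ratcheted shut (jaw pads together), about 0.45 to 0.55 = ratcheted open (the bright jaw stands off to the dark arm's +y side, pads about 25 mm apart). The ratchet holds it (0.4 N m). None if absent.
- clamp_6_knob (a point): Ratchet clamp like pliers, lying flat: two crossing steel arms with orange pads and handles, 110 mm long, 13 mm thick, 0.17 kg; at the pivot an upright black knob, 24 mm wide, from 10 to 40 mm above the underside: grasp that, fingers above the arms. Point on the pivot axis, 20 mm above the underside; z up, x to the jaws along the dark arm. None if not there today.
- clamp_6_jaw (a joint): Opening angle of this clamp's jaws: about 0 = ratcheted shut (jaw pads together), about 0.45 to 0.55 = ratcheted open (the bright jaw stands off to the dark arm's +y side, pads about 25 mm apart). The ratchet holds it (0.4 N m). None if absent.
- tray_red: Fixed red plastic tray, open on top, 140 x 180 x 32 mm outside (x, y, z), walls and floor 4 mm; origin under its centre, x and y along its sides.
- tray_green: Fixed green plastic tray, open on top, 140 x 180 x 32 mm outside (x, y, z), walls and floor 4 mm; origin under its centre, x and y along its sides.
- casting_a_face (a point): One of two alike fixed grey cast-stone blocks, 220 x 80 x 40 mm, long axis x. This point is the centre of its top face. One block is flat; the other has a low ridge of the same grey, 5 mm high and 14 mm wide, across its middle (along y); the names do not tell which, they lie either side of a fixed jar 55 mm tall.
- casting_b_face (a point): One of two alike fixed grey cast-stone blocks, 220 x 80 x 40 mm, long axis x. This point is the centre of its top face. One block is flat; the other has a low ridge of the same grey, 5 mm high and 14 mm wide, across its middle (along y); the names do not tell which, they lie either side of a fixed jar 55 mm tall.
- edge_mid (a point): Centre of the straightedge: an aluminium bar 180 x 22 x 28 mm (long axis x), 0.25 kg, the last 30 mm yellow at its +x end and blue at its -x end; z up. Grasp it across its 22 mm width. On a flat block this point lies 14 mm above the face.
- edge_yellow (a point): On the straightedge's centre line 75 mm from its middle, in the yellow end; half-way up the bar, 14 mm under its top.
- edge_blue (a point): The same in the blue end. On the ridged block, pressing one end down to the face lifts the other about 8 mm higher at these points.
- rest_top (a point): The straightedge's rest: two fixed wooden blocks, each 40 x 50 x 20 mm, centred 65 mm either side of this point along x, with a 90 mm gap between for the fingers. This point is midway between them, level with their tops; the bar lies along x.
- stone_mid (a point): Centre of the rubbing stone: a brick-red block 90 x 45 x 36 mm (x, y, z), 0.35 kg; grasp it across its 45 mm width. Laid on the ridge it may lean a little, its centre 20.5 mm or more above the face (18 mm on a flat face).
- brush: Bystander, to be left alone: brush lying beyond the castings.
- spatula: Bystander, to be left alone: spatula lying near the base, at the right (also fixed there, farther out: a white cup 75 mm tall).
- sponge: Bystander, to be left alone: yellow sponge block 100 x 65 x 35 mm, at the left.

How it is judged:
By the outcome, as a careful person would: the job done as asked, in the order asked, and still so for the second after the job is handed in, with the robot touching nothing.
Of clamp_1, clamp_2, clamp_3, clamp_4, clamp_5, clamp_6 only 4 to 5 are there at a start; the rules pass over those that are not, and their reading is None.
At some moment in a run one of clamp_1, clamp_2, clamp_3, clamp_4, clamp_5, clamp_6, stone may be knocked a few centimetres aside while the robot is not near it.
It also fails if it takes over 210 s, if anything falls off the work surface, if the arm or the gripper's body presses on something with over 40 N, if the wrist force passes 120 N, or if a joint passes its speed limit or range.

ROBOT

A 6-joint arm with a two-finger parallel gripper is mounted at the origin on the work surface. World frame = base frame: x ahead of the robot, y to its left, z up, the work surface at z = 0. Lengths are in m, angles in rad, forces in N, time in s.
With the tool pointing down it reaches from about 0.375 to 0.925 m from the base axis. Payload 5.7 kg.
Tool frame: the origin (TCP) lies at the very end of the fingers, on their centre line; the grasp point (between the pads) lies 19 mm behind it; x points along the fingers, z is the direction in which the jaws open and shut, and the axes are right-handed (so a half turn about x gives the same grasp; the last joint's range is limited). The gripper opens to 85 mm and grips with 20 to 120 N. Pads are 22 mm wide; open, the fingers measure 114 mm over their backs; the gripper's body (76 mm by 85 mm) begins 54 mm behind the grasp point. The pads swing forward as they close: fully open they stand 13 mm farther back than shut.
Start: joints at [1.122, 0.359, 1.51, -0, 1.272, -0.115], TCP at [0.197, 0.567, 0.231] pointing down, gripper open.
Joint ranges: [-2.97, 2.97], [-1.01, 2.36], [0.21, 2.38], [-0.96, 4.11], [0.2, 2.71], [-2.98, 2.98]. Speed limits (rad/s): [2.39, 2.39, 3.14, 3.14, 3.14, 3.14].

INTERFACE

Orientations are given as a rotation vector (axis times angle).
In Python, from workcell import robot, vision, job_done gives the robot as it stands. The module is installed in compiled form; this text tells all that it offers.
- The arm moves only by the tool send_rows, never from a script. Its argument "increments" is a list of rows, each a list of 6 numbers: the shift along the tool's x, y, z normalised to -1 to 1, where 1 is 0.25 m, then the turn, a rotation vector about the tool's x, y, z normalised to -1 to 1, where 1 is 360 degrees. A call has 1 to 10 rows; each row is the pose to reach, as a shift and turn from the pose commanded when the call began, along the tool's axes at that moment, turning the shorter way round; what a row does not reach only later rows make up. A row lasts 1/12 s, in which the tool goes at most 41.7 mm and 7.16 degrees, less where a joint would pass 70% of its speed; a pose out of reach is approached as far as the arm can. A call with a number of a shift or a turn outside -1 to 1 is refused whole. A call with a gripper value outside its range is refused whole. "jaw" is the opening, from 0 (shut) to 1 (fully open), set as the call begins (left out, the last holds). The fingers move at their own pace and stop on an object; "force" is the grip in N (left out, the last holds). Time passes only in rows, so rows that repeat a pose let the fingers close. It gives the time, the measured TCP pose, the force and the opening at its end, in the units of the state.
- robot.get_state(): the state, without advancing time (a new reading comes with each control period).
- vision.capture(name): name is "scene" or "top" or "wrist"; returns the picture (400x640x3 uint8, red, green, blue); there is no depth.
- vision.camera_info(name): a dict with "intrinsics" (3x3 intrinsics, pixels), "T" (4x4, takes a point from camera to world coordinates). Camera axes: x right, y down, z forward; pixel columns grow to the right and rows downward; lengths in m; the calibration is good to about 2 mm. A picture is of the moment at which its call begins: read the wrist's pose just before it. camera_info takes no time and is no camera call; for the wrist camera it gives the pose at the moment of the call.
- job_done(): hands the job in, once; it reports no verdict.
The state is a dict: "time_s": time; "joints": joint angles; "joint_vel": joint speeds; "joint_efforts": joint torques, N m; "tcp_pos": TCP position; "ee_rot": TCP orientation; "contact_force": force on the tool from outside, world axes, zero at the start; "moment": the same for the moment, N m; "finger_gap": finger opening in m.
Only numpy, scipy, OpenCV 4.12 (cv2) and the standard library are available. Lean on these libraries where they do the work, as an engineer would, in place of code of your own. Each camera call takes 0.05 s, during which the arm holds its last target. There are 200 camera calls.

## Working session

There is one attempt and no reset: what is moved stays moved. The work goes in short steps, Python scripts to look and compute and a tool call to move; the robot and the scene stay as the last step left them, time stands still between calls to the robot, and variables do not carry over. Pictures are saved under pics/ and viewed, about 12 in all and at most 16, crops included, and the job is handed in when it is done.

Besides the shell and the picture viewer there is one more tool, called after ">>>" as name(argument=value, ...), one argument or row to a line, values as JSON. send_rows: Moves the arm, as the interface text tells. Scaled input: -1 to 1 covers 0.25 m each way for a shift and 360 degrees each way for a turn. Its arguments: {"type":"object","properties":{"increments":{"type":"array"},"jaw":{"type":"number"},"force":{"type":"number"}},"required":["increments"]}

```bash
mkdir -p pics; python3 - <<'E'
from workcell import robot, vision
import cv2
s=robot.get_state(); print({k:(v if isinstance(v,float) else [round(float(x),3) for x in (v if hasattr(v,'__len__') else [v])]) for k,v in s.items()})
for n in("top","scene"):
    im=vision.capture(n); c=vision.camera_info(n); print(n,c["intrinsics"],c["T"])
    cv2.imwrite(f"pics/{n}0.png",im[:,:,::-1])
E
```

```text
{'time_s': 0.0, 'joints': [1.122, 0.359, 1.511, -0.0, 1.272, -0.115], 'joint_vel': [0.001, -0.0, 0.0, -0.002, -0.001, -0.0], 'joint_efforts': [-0.003, -52.763, -27.862, -0.001, 0.014, -0.0], 'tcp_pos': [0.196, 0.566, 0.23], 'ee_rot': [-0.961, 1.35, 0.959], 'contact_force': [0.328, 0.594, -0.109], 'moment': [0.057, -0.023, 0.053], 'finger_gap': 0.08550888410819216}
top [[515.60557596   0.         318.38817194]
 [  0.         515.60557596 195.53295081]
 [  0.           0.           1.        ]] [[-0.02231411 -0.98603231  0.1650526   0.27486678]
 [-0.9997359   0.0229153   0.00173893  0.08004445]
 [-0.00549687 -0.16497021 -0.98628323  1.57498387]
 [ 0.          0.          0.          1.        ]]
scene [[372.314828     0.         318.76745704]
 [  0.         372.314828   201.62161138]
 [  0.           0.           1.        ]] [[ 0.0333218   0.7402415  -0.67151484  1.24031437]
 [ 0.99938819 -0.03182138  0.01451332  0.07386472]
 [-0.01062517 -0.67158761 -0.74084896  0.84845068]
 [ 0.          0.          0.          1.        ]]
```

View pics/top0.png

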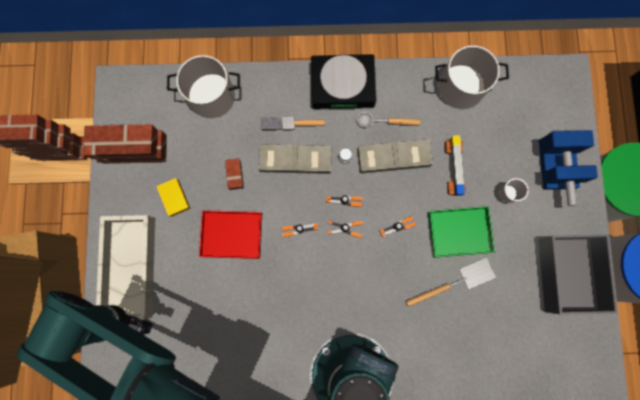

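View pics/scene0.png

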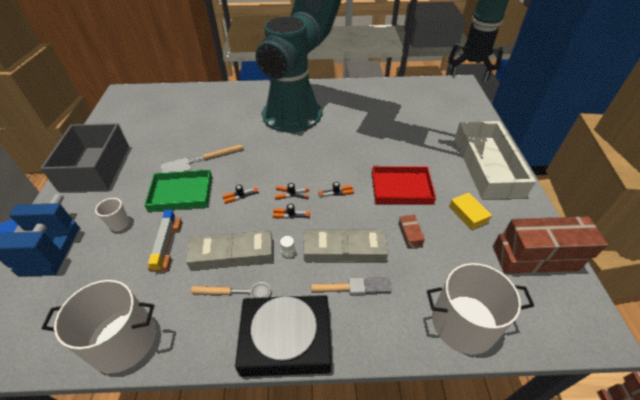

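The top view shows four clamps at (300,230), (346,228), (345,200) and (398,226). The red tray is at (231,235), green at (461,232), castings at (295,158) and (395,155), the straightedge at (457,165) and the stone at (234,174).

```bash
cat > h.py <<'E'
from workcell import robot, vision
import cv2, numpy as np
from scipy.spatial.transform import Rotation as R
def ray(n,uv,z,c=None):
    c=c or vision.camera_info(n); T=np.array(c["T"]); d=T[:3,:3]@np.linalg.inv(c["intrinsics"])@np.array([uv[0],uv[1],1.])
    return T[:3,3]+d*(z-T[2,3])/d[2]
def proj(n,p,c=None):
    c=c or vision.camera_info(n); T=np.array(c["T"]); q=np.array(c["intrinsics"])@(T[:3,:3].T@(np.array(p)-T[:3,3])); return q[:2]/q[2]
def pose():
    s=robot.get_state(); return s,np.array(s["tcp_pos"]),R.from_rotvec(s["ee_rot"])
def down(yaw):  # tool x down, tool z (jaw dir) at world angle yaw
    z=np.array([np.cos(yaw),np.sin(yaw),0]); x=np.array([0,0,-1.]); return R.from_matrix(np.c_[x,np.cross(z,x),z])
def go(p,yaw=None):
    s,t,r=pose(); cur=r.as_matrix()[:,2]; cy=np.arctan2(cur[1],cur[0])
    if yaw is None: yaw=cy
    best=min((yaw+k*np.pi for k in(-2,-1,0,1,2)),key=lambda a:abs(a-cy))
    sh=r.inv().apply(np.array(p)-t)/.25; tu=(r.inv()*down(best)).as_rotvec()/(2*np.pi)
    print("move",np.round(sh,4),np.round(tu,4),"t",round(s["time_s"],2),"cy",round(np.degrees(cy),1),"tcp",np.round(t,4),"j6",round(s["joints"][5],2))
def mask(im,lo,hi):
    return cv2.inRange(cv2.cvtColor(im,cv2.COLOR_RGB2HSV),lo,hi)
def blobs(m,amin=20):
    cs,_=cv2.findContours(m,cv2.RETR_EXTERNAL,cv2.CHAIN_APPROX_NONE)
    return [(cv2.contourArea(c),cv2.minAreaRect(c)) for c in cs if cv2.contourArea(c)>=amin]
E
python3 - <<'E'
from h import *
im=cv2.imread("pics/top0.png")
cv2.imwrite("pics/topcrop.png",cv2.resize(im[110:270,190:510],None,fx=2.5,fy=2.5,interpolation=cv2.INTER_CUBIC))
im=im[:,:,::-1].copy()
def box(name,m,z,amin=30):
    for a,r in blobs(m,amin):
        b=np.array([ray("top",q,z)[:2] for q in cv2.boxPoints(r)])
        c=b.mean(0); e1=b[1]-b[0];e2=b[2]-b[1]
        if np.linalg.norm(e2)>np.linalg.norm(e1): e1=e2,e1; e1,e2=e1
        print(name,np.round(r[0],1),"c",c.round(3),"size",np.round([np.linalg.norm(e1),np.linalg.norm(e2)],3),"ang",round(np.degrees(np.arctan2(e1[1],e1[0]))%180,1))
roi=np.zeros(im.shape[:2],np.uint8); roi[100:270,150:510]=255
box("red/org z.012",mask(im,(0,140,90),(18,255,255))&roi,.012,15)
box("green",mask(im,(50,140,60),(80,255,255))&roi,.032,200)
box("yellow",mask(im,(22,150,120),(33,255,255))&roi,.048)
box("blue",mask(im,(100,140,60),(125,255,255))&roi,.048)
box("black z.04",mask(im,(0,0,0),(180,255,45))&roi,.04,8)
E
```

```text
red/org z.012 [355.4 234.3] c [ 0.415 -0.027] size [0.034 0.01 ] ang 72.7
red/org z.012 [287.6 234. ] c [0.42  0.179] size [0.029 0.01 ] ang 100.0
red/org z.012 [287.5 227.8] c [0.439 0.179] size [0.034 0.01 ] ang 98.2
red/org z.012 [409.1 225.3] c [ 0.438 -0.191] size [0.033 0.01 ] ang 107.1
red/org z.012 [356.4 223.1] c [ 0.448 -0.031] size [0.028 0.01 ] ang 96.8
red/org z.012 [407.4 219.2] c [ 0.457 -0.187] size [0.031 0.01 ] ang 107.1
red/org z.012 [230. 234.] c [0.425 0.354] size [0.186 0.141] ang 86.4
red/org z.012 [355.5 204.5] c [ 0.506 -0.03 ] size [0.034 0.009] ang 88.7
red/org z.012 [356.5 198.5] c [ 0.524 -0.034] size [0.028 0.009] ang 88.7
red/org z.012 [451.  187.5] c [ 0.552 -0.326] size [0.041 0.018] ang 176.2
red/org z.012 [234.5 183. ] c [0.582 0.341] size [0.04  0.025] ang 88.7
red/org z.012 [232.8 167.2] c [0.632 0.347] size [0.049 0.042] ang 7.1
red/org z.012 [158.5 153.5] c [0.681 0.579] size [0.022 0.009] ang 1.6
red/org z.012 [448.5 146. ] c [ 0.684 -0.326] size [0.039 0.016] ang 176.3
red/org z.012 [159.  137.5] c [0.733 0.579] size [0.042 0.013] ang 1.6
red/org z.012 [151. 132.] c [0.751 0.604] size [0.046 0.006] ang 1.8
red/org z.012 [309. 123.] c [0.768 0.107] size [0.082 0.01 ] ang 92.9
red/org z.012 [403.5 121.8] c [ 0.765 -0.19 ] size [0.085 0.01 ] ang 85.3
green [460.  230.9] c [ 0.416 -0.339] size [0.18  0.132] ang 93.3
yellow [172.3 196.7] c [0.537 0.522] size [0.102 0.067] ang 23.2
yellow [456. 140.] c [ 0.693 -0.341] size [0.025 0.024] ang 176.1
blue [459.5 189.5] c [ 0.539 -0.341] size [0.027 0.021] ang 176.1
black z.04 [163.1 152.1] c [0.678 0.556] size [0.045 0.009] ang 176.0
black z.04 [153.7 147.1] c [0.694 0.585] size [0.045 0.012] ang 175.6
black z.04 [343. 104.] c [ 0.819 -0.   ] size [0.193 0.026] ang 88.6
```

View pics/topcrop.png

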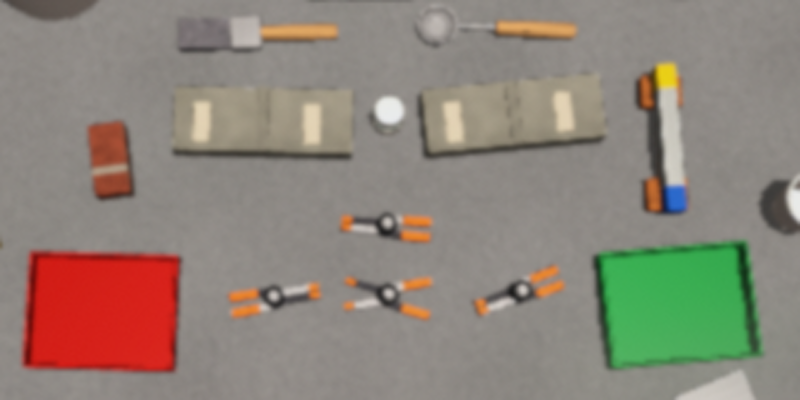

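Three clamps look shut (crop knobs at 275,296; 387,223; 521,290) and one open (388,295). I'll move above the middle of the group for a close look.

```bash
python3 - <<'E'
from h import *
for n,p in dict(A=(300,228.4),B=(345.2,228),C=(344.8,199.2),D=(398.4,226)).items(): print(n,ray("top",p,.035).round(3))
# casting tops z=.04 corners from crop
f=lambda p:(p[0]/2.5+190,p[1]/2.5+110)
for n,ps in dict(L=[(175,86),(352,91),(352,152),(174,148)],Rr=[(421,90),(600,75),(605,135),(428,152)]).items():
    P=np.array([ray("top",f(p),.04)[:2] for p in ps]); d=P[0]+P[3]-P[1]-P[2]; print(n,P.round(3).tolist(),P.mean(0).round(3),np.degrees(np.arctan2(d[1],d[0])).round(1))
for n,ps in dict(G=[(598,255),(745,243),(760,352),(612,366)],Rd=[(32,253),(180,258),(175,370),(27,364)]).items():
    P=np.array([ray("top",f(p),.032)[:2] for p in ps]); print(n,P.round(3).tolist(),P.mean(0).round(3))
_,t,r=pose(); print(r.as_matrix().round(3)); c=np.array(vision.camera_info("wrist")["T"]); print((r.inv().as_matrix()@c[:3,:3]).round(3), r.inv().apply(c[:3,3]-t).round(3), vision.camera_info("wrist")["intrinsics"])
go([.46,.0,.23],np.pi/2)
E
```

```text
A [0.434 0.14  0.035]
B [0.432 0.005 0.035]
C [0.519 0.003 0.035]
D [ 0.434 -0.155  0.035]
L [[0.695, 0.258], [0.684, 0.041], [0.607, 0.043], [0.617, 0.26]] [0.651 0.151] 87.2
Rr [[0.683, -0.043], [0.697, -0.264], [0.621, -0.265], [0.605, -0.049]] [ 0.651 -0.155] 93.9
G [[0.475, -0.25], [0.486, -0.428], [0.354, -0.436], [0.342, -0.259]] [ 0.414 -0.343]
Rd [[0.493, 0.433], [0.483, 0.254], [0.349, 0.261], [0.36, 0.437]] [0.421 0.346]
[[-0.001 -0.945  0.328]
 [-0.002  0.328  0.945]
 [-1.     0.    -0.002]]
[[-0.001 -0.264  0.964]
 [ 0.001 -0.964 -0.264]
 [ 1.     0.001  0.001]] [-0.141  0.067 -0.001] [[319.97770977   0.         321.20675291]
 [  0.         319.97770977 202.04973638]
 [  0.           0.           1.        ]]
move [ 0.0047 -1.7388 -1.7947] [-0.0531 -0.0003 -0.0001] t 0.1 cy 70.9 tcp [0.1963 0.5663 0.2305] j6 -0.12
```

>>> send_rows(
  increments=[
    [0,-0.85,-1,-0.053,0,0],
    [0,-0.85,-1,-0.053,0,0],
    [0,-0.85,-1,-0.053,0,0],
    [0,-0.85,-1,-0.053,0,0],
    [0,-0.85,-1,-0.053,0,0],
    [0,-0.85,-1,-0.053,0,0],
    [0,-0.85,-1,-0.053,0,0],
    [0,-0.85,-1,-0.053,0,0],
    [0,-0.85,-1,-0.053,0,0],
    [0,-0.85,-1,-0.053,0,0],
  ],
)

```text
time_s: 0.93
tcp_pos: [0.3159, 0.2594, 0.2312]
ee_rot: [-1.205, 1.212, 1.205]
contact_force: [-0.3, 0.5, 0.7]
finger_gap: 0.0856
```

>>> send_rows(
  increments=[
    [0,-0.58,-1,0,0,0],
    [0,-0.58,-1,0,0,0],
    [0,-0.58,-1,0,0,0],
    [0,-0.58,-1,0,0,0],
    [0,-0.58,-1,0,0,0],
    [0,-0.58,-1,0,0,0],
    [0,-0.58,-1,0,0,0],
    [0,-0.58,-1,0,0,0],
    [0,-0.58,-1,0,0,0],
    [0,-0.58,-1,0,0,0],
  ],
)

```text
time_s: 1.77
tcp_pos: [0.4599, 0.0122, 0.2308]
ee_rot: [-1.208, 1.21, 1.21]
contact_force: [0.5, 0.4, 0.3]
finger_gap: 0.0856
```

```bash
cat >> h.py <<'E'
def wristpic(name):
    c=vision.camera_info("wrist"); im=vision.capture("wrist"); cv2.imwrite(f"pics/{name}.png",im[:,:,::-1]); return im,c
def pads(im,c,z=.009):
    for a,r in blobs(mask(im,(3,150,90),(18,255,255)),60):
        print("pad",np.round(r[0],0),a,ray("w",r[0],z,c)[:2].round(3))
def knobs(im,c):
    for a,r in blobs(cv2.morphologyEx(mask(im,(0,0,0),(180,255,50)),cv2.MORPH_OPEN,np.ones((5,5))),60):
        print("dark",np.round(r[0],0),a,np.round(r[1]),ray("w",r[0],.035,c)[:2].round(3))
E
python3 - <<'E'
from h import *
im,c=wristpic("w1"); go([.46,0,.23],np.pi/2); pads(im,c); knobs(im,c)
E
```

```text
move [ 0.0034 -0.002  -0.0503] [ 0.0001  0.0001 -0.0002] t 1.82 cy 90.0 tcp [0.4595 0.0126 0.2309] j6 -1.7
pad [ 47. 275.] 641.0 [ 0.587 -0.332]
pad [357. 228.] 104.0 [0.525 0.054]
pad [285. 228.] 247.5 [ 0.524 -0.032]
pad [286. 213.] 252.5 [ 0.505 -0.03 ]
pad [149. 172.] 217.5 [ 0.456 -0.185]
pad [285. 164.] 228.5 [ 0.448 -0.03 ]
pad [395. 159.] 145.5 [0.442 0.095]
pad [472. 156.] 242.5 [0.438 0.182]
pad [141. 156.] 211.5 [ 0.438 -0.192]
pad [216. 142.] 65.0 [ 0.423 -0.106]
pad [471. 139.] 249.5 [0.419 0.179]
pad [213. 134.] 61.5 [ 0.414 -0.109]
pad [287. 134.] 236.0 [ 0.413 -0.027]
dark [320. 326.] 47719.5 [147. 639.] [0.641 0.01 ]
dark [328. 227.] 297.5 [42. 17.] [0.514 0.019]
dark [178. 154.] 268.0 [21. 19.] [ 0.432 -0.139]
dark [436. 151.] 348.5 [24. 23.] [0.429 0.131]
```

View pics/w1.png

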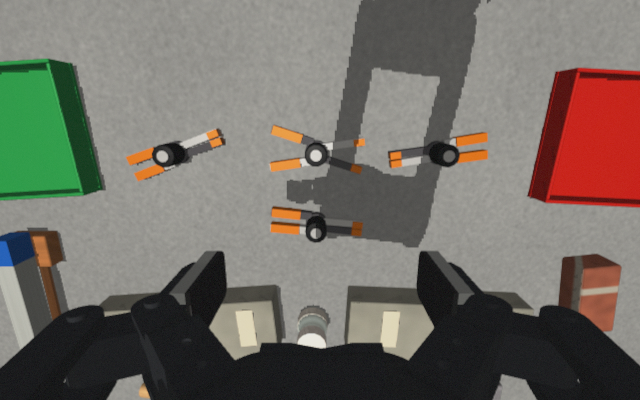

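The wrist view agrees with the top view: D (170,154), C (316,229) and A (446,154) are shut and B (316,155) is open. I'll start with A.

>>> send_rows(
  increments=[
    [0.6,0.1,0.52,-0.025,0,0],
    [0.6,0.1,0.52,-0.025,0,0],
    [0.6,0.1,0.52,-0.025,0,0],
    [0.6,0.1,0.52,-0.025,0,0],
    [0.6,0.1,0.52,-0.025,0,0],
    [0.6,0.1,0.52,-0.025,0,0],
    [0.867,0.1,0.52,-0.025,0,0],
    [0.867,0.1,0.52,-0.025,0,0],
    [0.867,0.1,0.52,-0.025,0,0],
    [0.867,0.1,0.52,-0.025,0,0],
  ],
)

```text
time_s: 2.65
tcp_pos: [0.4338, 0.1415, 0.0144]
ee_rot: [-1.323, 1.133, 1.327]
contact_force: [-1.3, -0.7, -0.1]
finger_gap: 0.0858
```

```bash
python3 - <<'E'
from h import *
im,c=wristpic("w2"); go([.435,.142,.014],np.radians(99)); pads(im,c); knobs(im,c)
E
```

```text
move [0.0055 0.0003 0.0021] [ 0.0001 -0.     -0.0001] t 2.7 cy 99.0 tcp [0.4352 0.1415 0.0154] j6 -1.57
pad [139. 385.] 327.5 [0.529 0.052]
pad [ 15. 341.] 788.0 [ 0.51  -0.014]
pad [391. 271.] 1298.5 [0.437 0.177]
pad [140. 259.] 652.0 [0.451 0.052]
pad [228. 256.] 598.5 [0.443 0.095]
pad [402. 236.] 1708.5 [0.418 0.178]
pad [142. 208.] 405.0 [0.424 0.053]
pad [ 12. 170.] 253.0 [ 0.415 -0.007]
dark [320. 326.] 47426.5 [147. 639.] [0.456 0.143]
dark [328. 272.] 3259.0 [73. 55.] [0.43  0.143]
dark [ 76. 220.] 89.5 [10. 11.] [0.423 0.041]
dark [ 28. 220.] 3000.0 [56. 75.] [0.426 0.022]
dark [ 43. 182.] 66.5 [ 6. 14.] [0.409 0.029]
```

View pics/w2.png

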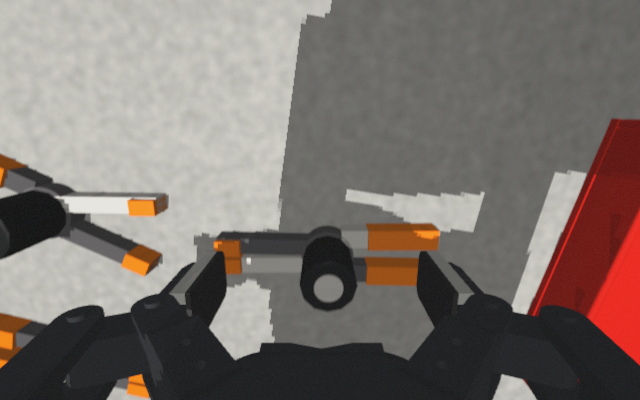

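Knob A sits at (328,285), centred between the fingers, so I'll grip and lift.

>>> send_rows(
  increments=[
    [0,0,0,0,0,0],
    [0,0,0,0,0,0],
    [0,0,0,0,0,0],
    [0,0,0,0,0,0],
    [0,0,0,0,0,0],
    [0,0,0,0,0,0],
    [-0.1,0,0,0,0,0],
    [-0.25,0,0,0,0,0],
    [-0.3,0,0,0,0,0],
    [-0.3,0,0,0,0,0],
  ],
  jaw=0,
  force=50,
)

```text
time_s: 3.53
tcp_pos: [0.4377, 0.1413, 0.0924]
ee_rot: [-1.326, 1.126, 1.319]
contact_force: [-0.1, 0.2, -2.7]
finger_gap: 0.0223
```

```bash
python3 - <<'E'
from h import *
go([.464,.348,.08],np.radians(86.8)); go([.464,.348,.021],np.radians(86.8))
E
```

```text
move [ 0.0508 -0.2323  0.8005] [0.0338 0.0001 0.001 ] t 3.53 cy 99.0 tcp [0.4377 0.1413 0.0924] j6 -1.57
move [ 0.2868 -0.2309  0.8005] [0.0338 0.0001 0.001 ] t 3.53 cy 99.0 tcp [0.4377 0.1413 0.0924] j6 -1.57
```

>>> send_rows(
  increments=[
    [0,-0.23,0.8,0.034,0,0],
    [0,-0.23,0.8,0.034,0,0],
    [0,-0.23,0.8,0.034,0,0],
    [0,-0.23,0.8,0.034,0,0],
    [0,-0.23,0.8,0.034,0,0],
    [0,-0.23,0.8,0.034,0,0],
    [0.15,-0.23,0.8,0.034,0,0],
    [0.27,-0.23,0.8,0.034,0,0],
    [0.287,-0.23,0.8,0.034,0,0],
    [0.287,-0.23,0.8,0.034,0,0],
  ],
)

```text
time_s: 4.37
tcp_pos: [0.4606, 0.3478, 0.0158]
ee_rot: [-1.166, 1.237, 1.168]
contact_force: [-0.0, -0.4, -1.0]
finger_gap: 0.0223
```

>>> send_rows(
  increments=[
    [0,0,0,0,0,0],
    [0,0,0,0,0,0],
    [0,0,0,0,0,0],
    [0,0,0,0,0,0],
    [-0.1,0,0,0,0,0],
    [-0.25,0,0,0,0,0],
    [-0.4,0,0,0,0,0],
    [-0.5,0,0,0,0,0],
    [-0.5,0,0,0,0,0],
  ],
  jaw=0.7,
)

```text
time_s: 5.12
tcp_pos: [0.4645, 0.3493, 0.1487]
ee_rot: [-1.167, 1.225, 1.163]
contact_force: [-1.1, -0.3, 0.3]
finger_gap: 0.0601
```

```bash
python3 - <<'E'
from h import *
im,c=wristpic("w3"); pads(im,c); knobs(im,c)
go([.519,.003,.09],np.radians(83)); go([.519,.003,.014],np.radians(83))
E
```

```text
pad [ 20. 268.] 228.5 [0.525 0.056]
pad [359. 195.] 564.5 [0.471 0.383]
pad [262. 187.] 280.0 [0.459 0.296]
pad [360. 174.] 540.0 [0.452 0.384]
dark [320. 322.] 46682.0 [155. 639.] [0.583 0.341]
dark [324. 185.] 229.0 [31. 15.] [0.454 0.352]
move [ 0.2213 -0.3008 -1.3681] [0.0103 0.0006 0.0009] t 5.17 cy 86.7 tcp [0.4632 0.3486 0.1462] j6 -0.99
move [ 0.5253 -0.299  -1.3692] [0.0103 0.0006 0.0009] t 5.17 cy 86.7 tcp [0.4632 0.3486 0.1462] j6 -0.99
```

View pics/w3.png

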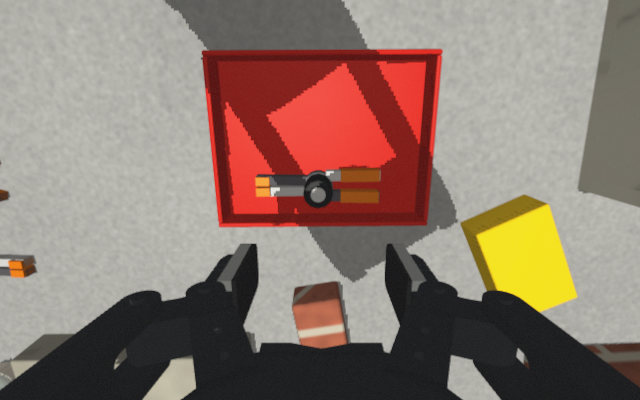

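Clamp A lies flat on the far side of the red tray (knob at 318,188). Next is C.

>>> send_rows(
  increments=[
    [0.1,-0.15,-0.68,0,0,0],
    [0.1,-0.15,-0.68,0,0,0],
    [0.1,-0.15,-0.68,0,0,0],
    [0.1,-0.15,-0.68,0,0,0],
    [0.1,-0.15,-0.68,0,0,0],
  ],
)

```text
time_s: 5.58
tcp_pos: [0.4872, 0.1703, 0.1157]
ee_rot: [-1.165, 1.242, 1.166]
contact_force: [-0.4, -0.5, -0.2]
finger_gap: 0.0598
```

>>> send_rows(
  increments=[
    [0.12,-0.15,-0.688,0.01,0,0],
    [0.12,-0.15,-0.688,0.01,0,0],
    [0.12,-0.15,-0.688,0.01,0,0],
    [0.12,-0.15,-0.688,0.01,0,0],
    [0.12,-0.15,-0.688,0.01,0,0],
    [0.12,-0.15,-0.688,0.01,0,0],
    [0.12,-0.15,-0.688,0.01,0,0],
  ],
)

```text
time_s: 6.17
tcp_pos: [0.5154, 0.0017, 0.0869]
ee_rot: [-1.117, 1.266, 1.12]
contact_force: [-0.3, 0.0, -0.3]
finger_gap: 0.0602
```

```bash
python3 - <<'E'
from h import *
im,c=wristpic("w4"); pads(im,c); knobs(im,c)
go([.519,.003,.014],np.radians(83))
E
```

```text
pad [277. 228.] 724.5 [ 0.524 -0.032]
pad [396. 215.] 341.5 [0.525 0.054]
pad [276. 203.] 750.5 [ 0.505 -0.03 ]
pad [ 44. 160.] 848.5 [ 0.456 -0.183]
pad [ 16. 141.] 506.0 [ 0.441 -0.197]
pad [263. 121.] 594.5 [ 0.448 -0.03 ]
pad [385. 112.] 190.0 [0.453 0.051]
pad [137.  87.] 546.5 [ 0.417 -0.107]
pad [386.  63.] 224.0 [0.423 0.054]
pad [258.  65.] 678.5 [ 0.414 -0.027]
dark [320. 322.] 46770.5 [154. 639.] [ 0.587 -0.009]
dark [329. 224.] 1298.0 [45. 36.] [0.516 0.006]
dark [ 99. 132.] 84.0 [11. 10.] [ 0.443 -0.122]
dark [ 56. 124.] 1868.0 [39. 73.] [ 0.435 -0.146]
dark [322.  90.] 460.5 [21. 43.] [0.435 0.011]
move [ 0.2928 -0.0146  0.0035] [ 0.0002  0.0001 -0.0003] t 6.22 cy 83.1 tcp [0.5154 0.0025 0.0872] j6 -1.58
```

>>> send_rows(
  increments=[
    [0.15,-0.015,0,0,0,0],
    [0.25,-0.015,0,0,0,0],
    [0.293,-0.015,0,0,0,0],
    [0.293,-0.015,0,0,0,0],
    [0.293,-0.015,0,0,0,0],
  ],
)

```text
time_s: 6.63
tcp_pos: [0.5193, 0.0025, 0.0145]
ee_rot: [-1.12, 1.264, 1.123]
contact_force: [0.4, 0.4, 0.4]
finger_gap: 0.0598
```

>>> send_rows(
  increments=[
    [0,0,0,0,0,0],
    [0,0,0,0,0,0],
    [0,0,0,0,0,0],
    [0,0,0,0,0,0],
    [0,0,0,0,0,0],
    [0,0,0,0,0,0],
    [-0.1,0,0,0,0,0],
    [-0.25,0,0,0,0,0],
    [-0.35,0,0,0,0,0],
    [-0.35,0,0,0,0,0],
  ],
  jaw=0,
  force=50,
)

```text
time_s: 7.47
tcp_pos: [0.5238, 0.0007, 0.1074]
ee_rot: [-1.125, 1.257, 1.113]
contact_force: [0.6, -0.0, -1.1]
finger_gap: 0.0222
```

```bash
python3 - <<'E'
from h import *
go([.422,.350,.09],np.radians(86.8)); go([.422,.350,.021],np.radians(86.8))
E
```

```text
move [0.0638 0.5727 1.3382] [-0.0102 -0.0001  0.0015] t 7.47 cy 83.1 tcp [0.5238 0.0007 0.1074] j6 -1.58
move [0.3398 0.5754 1.3383] [-0.0102 -0.0001  0.0015] t 7.47 cy 83.1 tcp [0.5238 0.0007 0.1074] j6 -1.58
```

>>> send_rows(
  increments=[
    [0,0.28,0.67,0,0,0],
    [0,0.28,0.67,0,0,0],
    [0,0.28,0.67,0,0,0],
    [0,0.28,0.67,0,0,0],
    [0,0.28,0.67,0,0,0],
  ],
)

```text
time_s: 7.88
tcp_pos: [0.4681, 0.1796, 0.1019]
ee_rot: [-1.12, 1.263, 1.123]
contact_force: [0.3, -0.1, -2.1]
finger_gap: 0.0225
```

>>> send_rows(
  increments=[
    [0,0.28,0.665,-0.01,0,0],
    [0,0.28,0.665,-0.01,0,0],
    [0,0.28,0.665,-0.01,0,0],
    [0,0.28,0.665,-0.01,0,0],
    [0,0.28,0.665,-0.01,0,0],
    [0.14,0.28,0.665,-0.01,0,0],
    [0.28,0.28,0.665,-0.01,0,0],
    [0.325,0.28,0.665,-0.01,0,0],
    [0.325,0.28,0.665,-0.01,0,0],
  ],
)

```text
time_s: 8.63
tcp_pos: [0.4199, 0.3484, 0.0189]
ee_rot: [-1.167, 1.239, 1.168]
contact_force: [0.0, -0.1, -1.4]
finger_gap: 0.0222
```

>>> send_rows(
  increments=[
    [0,0,0,0,0,0],
    [0,0,0,0,0,0],
    [0,0,0,0,0,0],
    [0,0,0,0,0,0],
    [-0.1,0,0,0,0,0],
    [-0.25,0,0,0,0,0],
    [-0.35,0,0,0,0,0],
    [-0.35,0,0,0,0,0],
  ],
  jaw=0.7,
)

```text
time_s: 9.3
tcp_pos: [0.4244, 0.3514, 0.1138]
ee_rot: [-1.167, 1.226, 1.163]
contact_force: [-0.0, 0.0, -0.4]
finger_gap: 0.0598
```

```bash
python3 - <<'E'
from h import *
im,c=wristpic("w5"); pads(im,c); knobs(im,c)
go([.434,-.155,.09],np.radians(109.4))
E
```

```text
pad [358. 250.] 722.0 [0.469 0.38 ]
pad [252. 242.] 197.5 [0.457 0.293]
pad [360. 229.] 718.0 [0.45  0.381]
pad [269. 205.] 709.0 [0.425 0.309]
pad [380. 192.] 328.0 [0.421 0.398]
pad [268. 182.] 725.0 [0.407 0.31 ]
dark [320. 322.] 46562.0 [155. 639.] [0.517 0.344]
dark [314. 246.] 673.0 [31. 34.] [0.452 0.344]
dark [322. 194.] 346.0 [36. 19.] [0.412 0.352]
move [ 0.0795 -0.1582 -2.0175] [-0.063   0.0005  0.001 ] t 9.35 cy 86.7 tcp [0.4233 0.3507 0.1117] j6 -0.95
```

>>> send_rows(
  increments=[
    [0,-0.08,-1,0,0,0],
    [0,-0.08,-1,0,0,0],
    [0,-0.08,-1,0,0,0],
    [0,-0.08,-1,0,0,0],
    [0,-0.08,-1,0,0,0],
    [0,-0.08,-1,0,0,0],
    [0,-0.08,-1,0,0,0],
  ],
)

```text
time_s: 9.93
tcp_pos: [0.4258, 0.0926, 0.1076]
ee_rot: [-1.164, 1.241, 1.163]
contact_force: [-0.5, 0.6, -0.5]
finger_gap: 0.0596
```

>>> send_rows(
  increments=[
    [0.08,-0.08,-1,-0.063,0,0],
    [0.08,-0.08,-1,-0.063,0,0],
    [0.08,-0.08,-1,-0.063,0,0],
    [0.08,-0.08,-1,-0.063,0,0],
    [0.08,-0.08,-1,-0.063,0,0],
    [0.08,-0.08,-1,-0.063,0,0],
    [0.08,-0.08,-1,-0.063,0,0],
    [0.08,-0.08,-1,-0.063,0,0],
  ],
)

```text
time_s: 10.6
tcp_pos: [0.4333, -0.1564, 0.0877]
ee_rot: [-1.453, 1.033, 1.45]
contact_force: [-0.1, -0.0, -0.2]
finger_gap: 0.0597
```

```bash
python3 - <<'E'
from h import *
im,c=wristpic("w6"); pads(im,c); knobs(im,c)
go([.434,-.155,.014],np.radians(109.4))
E
```

```text
pad [565. 317.] 128.5 [0.453 0.053]
pad [588. 286.] 136.5 [0.423 0.055]
pad [472. 279.] 681.5 [ 0.446 -0.031]
pad [ 56. 309.] 1381.5 [ 0.578 -0.328]
pad [499. 243.] 544.0 [ 0.413 -0.026]
pad [276. 224.] 720.0 [ 0.454 -0.185]
pad [394. 214.] 338.0 [ 0.418 -0.107]
pad [274. 200.] 740.0 [ 0.437 -0.191]
dark [320. 322.] 48106.0 [155. 639.] [ 0.503 -0.134]
dark [328. 221.] 1236.5 [44. 35.] [ 0.431 -0.154]
move [ 0.2947 -0.005  -0.0063] [-0.0007  0.     -0.0001] t 10.65 cy 109.2 tcp [ 0.4323 -0.1539  0.0877] j6 -2.4
```

>>> send_rows(
  increments=[
    [0.15,-0.005,0,0,0,0],
    [0.25,-0.005,0,0,0,0],
    [0.295,-0.005,0,0,0,0],
    [0.295,-0.005,0,0,0,0],
    [0.295,-0.005,0,0,0,0],
  ],
)

```text
time_s: 11.07
tcp_pos: [0.4324, -0.1499, 0.014]
ee_rot: [-1.452, 1.029, 1.458]
contact_force: [0.2, 0.2, 0.4]
finger_gap: 0.0598
```

>>> send_rows(
  increments=[
    [0,0,0,0,0,0],
    [0,0,0,0,0,0],
    [0,0,0,0,0,0],
    [0,0,0,0,0,0],
    [0,0,0,0,0,0],
    [0,0,0,0,0,0],
    [-0.1,0,0,0,0,0],
    [-0.25,0,0,0,0,0],
    [-0.35,0,0,0,0,0],
    [-0.35,0,0,0,0,0],
    [-0.35,0,0,0,0,0],
  ],
  jaw=0,
  force=50,
)

```text
invalid input
```

```bash
python3 - <<'E'
from h import *
go([.43,.1,.1],np.radians(86.8)); go([.380,.352,.021],np.radians(86.8))
E
```

```text
move [-0.3425 -0.3232  0.9467] [ 0.0629  0.0003 -0.0004] t 11.07 cy 109.5 tcp [ 0.4324 -0.1499  0.014 ] j6 -2.4
move [-0.0244 -0.471   1.9631] [ 0.0629  0.0003 -0.0004] t 11.07 cy 109.5 tcp [ 0.4324 -0.1499  0.014 ] j6 -2.4
```

11 rows was one too many, so I'll repeat that call with 10.

>>> send_rows(
  increments=[
    [0,0,0,0,0,0],
    [0,0,0,0,0,0],
    [0,0,0,0,0,0],
    [0,0,0,0,0,0],
    [0,0,0,0,0,0],
    [0,0,0,0,0,0],
    [-0.1,0,0,0,0,0],
    [-0.25,0,0,0,0,0],
    [-0.35,0,0,0,0,0],
    [-0.35,0,0,0,0,0],
  ],
  jaw=0,
  force=50,
)

```text
time_s: 11.9
tcp_pos: [0.4367, -0.1532, 0.1069]
ee_rot: [-1.462, 1.028, 1.446]
contact_force: [1.0, -0.1, -1.0]
finger_gap: 0.0221
```

>>> send_rows(
  increments=[
    [0,-0.32,0.95,0.063,0,0],
    [0,-0.32,0.95,0.063,0,0],
    [0,-0.32,0.95,0.063,0,0],
    [0,-0.32,0.95,0.063,0,0],
    [0,-0.32,0.95,0.063,0,0],
    [0,-0.32,0.95,0.063,0,0],
    [0,-0.32,0.95,0.063,0,0],
    [0,-0.32,0.95,0.063,0,0],
  ],
)

```text
time_s: 12.57
tcp_pos: [0.4292, 0.1024, 0.1018]
ee_rot: [-1.169, 1.233, 1.17]
contact_force: [-0.7, -0.1, -1.4]
finger_gap: 0.0224
```

```bash
python3 - <<'E'
from h import *
im,c=wristpic("w7"); pads(im,c); go([.380,.352,.021],np.radians(86.8))
E
```

```text
pad [240. 266.] 1119.5 [0.476 0.034]
pad [420. 252.] 773.0 [0.472 0.177]
pad [149. 237.] 455.0 [ 0.448 -0.034]
pad [246. 231.] 1694.0 [0.447 0.042]
pad [571. 227.] 466.5 [0.456 0.294]
pad [256. 201.] 128.0 [0.423 0.053]
pad [150. 193.] 719.5 [ 0.413 -0.026]
pad [600. 186.] 795.5 [0.425 0.311]
pad [606. 162.] 796.5 [0.407 0.312]
move [0.3229 0.2507 0.9934] [ 0.0004 -0.     -0.0001] t 12.62 cy 86.9 tcp [0.4294 0.1007 0.1017] j6 -1.44
```

>>> send_rows(
  increments=[
    [0,0.25,0.993,0,0,0],
    [0,0.25,0.993,0,0,0],
    [0,0.25,0.993,0,0,0],
    [0,0.25,0.993,0,0,0],
    [0,0.25,0.993,0,0,0],
    [0,0.25,0.993,0,0,0],
    [0.14,0.25,0.993,0,0,0],
    [0.28,0.25,0.993,0,0,0],
    [0.323,0.25,0.993,0,0,0],
    [0.323,0.25,0.993,0,0,0],
  ],
)

```text
time_s: 13.45
tcp_pos: [0.3811, 0.3488, 0.0194]
ee_rot: [-1.167, 1.24, 1.167]
contact_force: [0.7, -0.7, -0.4]
finger_gap: 0.0222
```

>>> send_rows(
  increments=[
    [0,0,0,0,0,0],
    [0,0,0,0,0,0],
    [0,0,0,0,0,0],
    [0,0,0,0,0,0],
    [-0.1,0,0,0,0,0],
    [-0.25,0,0,0,0,0],
    [-0.35,0,0,0,0,0],
    [-0.35,0,0,0,0,0],
  ],
  jaw=0.7,
)

```text
time_s: 14.12
tcp_pos: [0.3851, 0.3523, 0.1141]
ee_rot: [-1.166, 1.226, 1.164]
contact_force: [0.1, -0.1, -0.4]
finger_gap: 0.0601
```

```bash
python3 - <<'E'
from h import *
im,c=wristpic("w8"); pads(im,c)
go([.431,.005,.09],np.radians(90))
E
```

```text
pad [260. 286.] 148.5 [0.458 0.295]
pad [360. 282.] 1499.0 [0.46  0.381]
pad [275. 250.] 648.0 [0.425 0.311]
pad [378. 240.] 292.5 [0.421 0.397]
pad [271. 228.] 733.5 [0.406 0.31 ]
pad [269. 207.] 694.5 [0.388 0.31 ]
pad [378. 197.] 335.0 [0.385 0.398]
pad [268. 184.] 724.5 [0.369 0.311]
move [ 0.0837 -0.2663 -1.3738] [-0.0092  0.0007  0.0009] t 14.17 cy 86.7 tcp [0.3842 0.3516 0.112 ] j6 -0.9
```

View pics/w8.png

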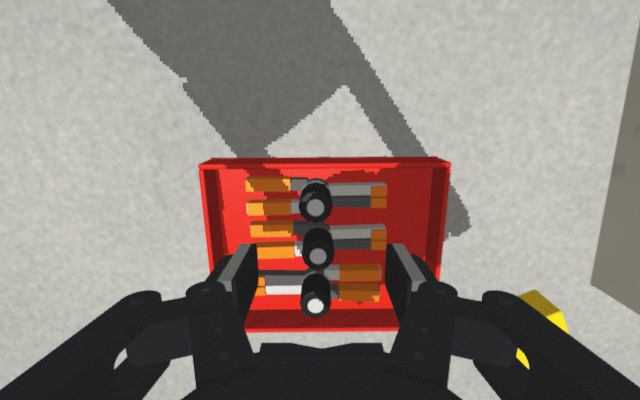

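All three shut clamps lie flat in the red tray (knobs at 315,205; 317,255; 315,305). Next is B.

>>> send_rows(
  increments=[
    [0,-0.25,-0.69,0,0,0],
    [0,-0.25,-0.69,0,0,0],
    [0,-0.25,-0.69,0,0,0],
    [0,-0.25,-0.69,0,0,0],
    [0,-0.25,-0.69,0,0,0],
  ],
)

```text
time_s: 14.58
tcp_pos: [0.4345, 0.1705, 0.1081]
ee_rot: [-1.167, 1.239, 1.166]
contact_force: [0.7, 0.2, -0.9]
finger_gap: 0.0597
```

>>> send_rows(
  increments=[
    [0.08,-0.01,-0.685,-0.009,0,0],
    [0.08,-0.01,-0.685,-0.009,0,0],
    [0.08,-0.01,-0.685,-0.009,0,0],
    [0.08,-0.01,-0.685,-0.009,0,0],
    [0.08,-0.01,-0.685,-0.009,0,0],
    [0.08,-0.01,-0.685,-0.009,0,0],
    [0.08,-0.01,-0.685,-0.009,0,0],
  ],
)

```text
time_s: 15.17
tcp_pos: [0.4265, 0.0035, 0.0884]
ee_rot: [-1.206, 1.211, 1.208]
contact_force: [-0.6, 0.8, 0.7]
finger_gap: 0.06
```

```bash
python3 - <<'E'
from h import *
im,c=wristpic("w9"); pads(im,c); knobs(im,c)
go([.431,.005,.014],np.radians(90))
E
```

```text
pad [386. 243.] 127.0 [0.451 0.051]
pad [277. 237.] 715.5 [ 0.447 -0.03 ]
pad [393. 206.] 149.0 [0.423 0.054]
pad [280. 193.] 751.5 [ 0.413 -0.027]
dark [320. 322.] 46648.5 [154. 639.] [0.5   0.001]
dark [326. 228.] 1297.0 [45. 35.] [0.43  0.006]
move [ 0.2982 -0.0175  0.003 ] [-0.0002  0.0001 -0.0001] t 15.22 cy 89.9 tcp [0.4267 0.0042 0.0886] j6 -1.72
```

>>> send_rows(
  increments=[
    [0.15,-0.017,0,0,0,0],
    [0.25,-0.017,0,0,0,0],
    [0.298,-0.017,0,0,0,0],
    [0.298,-0.017,0,0,0,0],
    [0.298,-0.017,0,0,0,0],
  ],
)

```text
time_s: 15.63
tcp_pos: [0.4307, 0.0051, 0.014]
ee_rot: [-1.209, 1.21, 1.212]
contact_force: [0.4, 0.4, 0.1]
finger_gap: 0.06
```

>>> send_rows(
  increments=[
    [0,0,0,0,0,0],
    [0,0,0,0,0,0],
    [0,0,0,0,0,0],
    [0,0,0,0,0,0],
    [0,0,0,0,0,0],
    [0,0,0,0,0,0],
    [-0.1,0,0,0,0,0],
    [-0.25,0,0,0,0,0],
    [-0.35,0,0,0,0,0],
    [-0.35,0,0,0,0,0],
  ],
  jaw=0,
  force=50,
)

```text
time_s: 16.47
tcp_pos: [0.4348, 0.003, 0.1064]
ee_rot: [-1.214, 1.204, 1.201]
contact_force: [0.1, -0.4, -1.9]
finger_gap: 0.0222
```

>>> send_rows(
  increments=[
    [0,0.03,-0.69,0,0,0],
    [0,0.03,-0.69,0,0,0],
    [0,0.03,-0.69,0,0,0],
    [0,0.03,-0.69,0,0,0],
    [0,0.03,-0.69,0,0,0],
    [0,0.03,-0.69,0,0,0],
  ],
)

```text
time_s: 16.97
tcp_pos: [0.424, -0.1719, 0.1017]
ee_rot: [-1.207, 1.212, 1.204]
contact_force: [0.6, -0.1, -1.3]
finger_gap: 0.0222
```

>>> send_rows(
  increments=[
    [0,0.03,-0.69,-0.01,0,0],
    [0,0.03,-0.69,-0.01,0,0],
    [0,0.03,-0.69,-0.01,0,0],
    [0,0.03,-0.69,-0.01,0,0],
    [0,0.03,-0.69,-0.01,0,0],
    [0,0.03,-0.69,-0.01,0,0],
  ],
)

```text
time_s: 17.47
tcp_pos: [0.4165, -0.3433, 0.1016]
ee_rot: [-1.254, 1.181, 1.252]
contact_force: [0.8, 0.2, -2.3]
finger_gap: 0.0223
```

```bash
python3 - <<'E'
from h import *
im,c=wristpic("w10"); pads(im,c); 
for a,r in blobs(mask(im,(50,120,40),(80,255,255)),3000): print("green",r)
go([.415,-.341,.021],np.radians(93.4))
E
```

```text
pad [407. 282.] 279.5 [ 0.477 -0.27 ]
pad [240. 278.] 726.0 [ 0.481 -0.406]
pad [420. 236.] 366.0 [ 0.436 -0.266]
pad [255. 215.] 1805.0 [ 0.427 -0.395]
green ((323.328857421875, 194.46493530273438), (177.96864318847656, 278.0054931640625), 89.78460693359375)
move [ 0.3208  0.003  -0.001 ] [ 0.0002  0.0002 -0.0001] t 17.52 cy 93.5 tcp [ 0.4158 -0.3408  0.1012] j6 -2.45
```

View pics/w10.png

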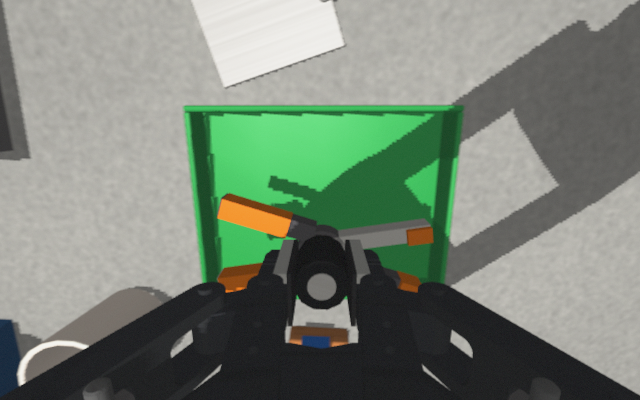

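The open clamp is held over the green tray, with its pads inside the walls at columns 220–433. I'll lower it and release.

>>> send_rows(
  increments=[
    [0.14,0,0,0,0,0],
    [0.28,0,0,0,0,0],
    [0.32,0,0,0,0,0],
    [0.32,0,0,0,0,0],
    [0.32,0,0,0,0,0],
  ],
)

```text
time_s: 17.93
tcp_pos: [0.4155, -0.3389, 0.0215]
ee_rot: [-1.253, 1.178, 1.259]
contact_force: [0.9, -0.1, -1.8]
finger_gap: 0.0222
```

>>> send_rows(
  increments=[
    [0,0,0,0,0,0],
    [0,0,0,0,0,0],
    [0,0,0,0,0,0],
    [0,0,0,0,0,0],
    [-0.1,0,0,0,0,0],
    [-0.25,0,0,0,0,0],
    [-0.4,0,0,0,0,0],
    [-0.6,0,0,0,0,0],
    [-0.6,0,0,0,0,0],
    [-0.6,0,0,0,0,0],
  ],
  jaw=0.7,
)

```text
time_s: 18.77
tcp_pos: [0.4181, -0.3437, 0.1759]
ee_rot: [-1.262, 1.18, 1.247]
contact_force: [-0.2, -0.7, -0.3]
finger_gap: 0.0595
```

>>> send_rows(
  increments=[
    [0,-0.5,0,0.02,0,0],
    [0,-0.5,0,0.02,0,0],
    [0,-0.5,0,0.02,0,0],
    [0,-0.5,0,0.02,0,0],
    [0,-0.5,0,0.02,0,0],
    [0,-0.5,0,0.02,0,0],
  ],
)

```text
time_s: 19.27
tcp_pos: [0.5394, -0.3328, 0.1697]
ee_rot: [-1.16, 1.239, 1.166]
contact_force: [-1.0, 0.5, 0.4]
finger_gap: 0.0598
```

```bash
cat >> h.py <<'E'
def bar(im,c,z):
    out={}
    for n,lo,hi in(("Y",(22,130,90),(34,255,255)),("B",(100,120,40),(125,255,255))):
        for a,r in blobs(mask(im,lo,hi),100): print(n,a,np.round(r[0]),np.round(r[1]),round(r[2]),ray("w",r[0],z,c)[:2].round(4))
E
python3 - <<'E'
from h import *
im,c=wristpic("w11"); bar(im,c,.048); pads(im,c)
go([.615,-.341,.1],np.radians(87))
E
```

```text
Y 270.0 [323. 341.] [14. 23.] 86 [ 0.6831 -0.3409]
B 10359.5 [ 41. 296.] [184.  82.] 90 [ 0.6174 -0.5973]
B 945.5 [310. 195.] [39. 26.] 86 [ 0.5371 -0.343 ]
pad [304. 319.] 262.0 [ 0.685 -0.362]
pad [339. 317.] 334.0 [ 0.685 -0.323]
pad [292. 201.] 222.5 [ 0.551 -0.362]
pad [332. 198.] 547.0 [ 0.552 -0.324]
pad [266.  73.] 441.0 [ 0.434 -0.376]
pad [359.  66.] 106.0 [ 0.433 -0.294]
pad [359.  28.] 129.5 [ 0.403 -0.293]
pad [262.  29.] 510.0 [ 0.399 -0.375]
move [ 0.2793 -0.3065 -0.013 ] [-0.0018  0.0003 -0.0005] t 19.32 cy 86.4 tcp [ 0.539  -0.333   0.1701] j6 -2.17
```

View pics/w11.png

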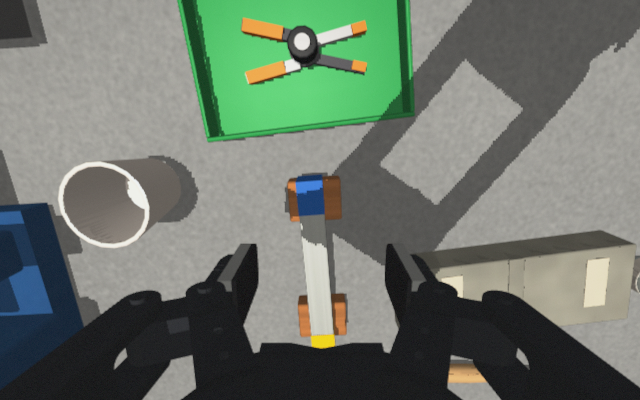

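The open clamp lies flat in the green tray with its knob at (302,42). The bar runs from blue (310,195) to yellow (323,341) on its rest, near (.615,-.342) and almost exactly along x.

>>> send_rows(
  increments=[
    [0.2,-0.305,-0.017,-0.01,0,0],
    [0.2,-0.305,-0.017,-0.01,0,0],
    [0.2,-0.305,-0.017,-0.01,0,0],
    [0.4,-0.305,-0.017,-0.01,0,0],
    [0.54,-0.305,-0.017,-0.01,0,0],
    [0.575,-0.305,-0.017,-0.01,0,0],
    [0.575,-0.305,-0.017,-0.01,0,0],
    [0.575,-0.305,-0.017,-0.01,0,0],
  ],
)

```text
time_s: 19.98
tcp_pos: [0.6156, -0.3431, 0.0285]
ee_rot: [-1.207, 1.21, 1.209]
contact_force: [1.1, -0.2, -0.7]
finger_gap: 0.0599
```

>>> send_rows(
  increments=[
    [0,0,0,0,0,0],
    [0,0,0,0,0,0],
    [0,0,0,0,0,0],
    [0,0,0,0,0,0],
    [0,0,0,0,0,0],
    [0,0,0,0,0,0],
    [0,0,0,0,0,0],
  ],
  jaw=0,
  force=50,
)

```text
time_s: 20.57
tcp_pos: [0.6181, -0.3437, 0.031]
ee_rot: [-1.212, 1.209, 1.205]
contact_force: [-0.7, 0.4, 6.8]
finger_gap: 0.0208
```

```bash
python3 - <<'E'
from h import *
print(pose()[0]["finger_gap"],np.round(pose()[0]["contact_force"],1))
go([.615,-.342,.026],np.radians(90))
go([.615,-.342,.13],np.radians(90))
go([.651,-.155,.13],np.radians(4)); go([.651,-.155,.04+.006],np.radians(4))
E
```

```text
0.020791934955146103 [-0.7  0.4  6.8]
move [0.0198 0.0125 0.0066] [-0.0001 -0.0003  0.0005] t 20.57 cy 90.0 tcp [ 0.6181 -0.3437  0.031 ] j6 -2.18
move [-0.3962  0.0111  0.0057] [-0.0001 -0.0003  0.0005] t 20.57 cy 90.0 tcp [ 0.6181 -0.3437  0.031 ] j6 -2.18
move [-0.3973 -0.1324  0.7538] [2.388e-01 1.000e-04 7.000e-04] t 20.57 cy 90.0 tcp [ 0.6181 -0.3437  0.031 ] j6 -2.18
move [-0.0613 -0.1313  0.7546] [2.388e-01 1.000e-04 7.000e-04] t 20.57 cy 90.0 tcp [ 0.6181 -0.3437  0.031 ] j6 -2.18
```

>>> send_rows(
  increments=[
    [-0.1,0,0,0,0,0],
    [-0.25,0,0,0,0,0],
    [-0.4,0,0,0,0,0],
    [-0.5,0,0,0,0,0],
    [-0.5,0,0,0,0,0],
  ],
)

```text
time_s: 20.98
tcp_pos: [0.6204, -0.3453, 0.1613]
ee_rot: [-1.219, 1.207, 1.198]
contact_force: [1.2, -1.2, -1.7]
finger_gap: 0.021
```

>>> send_rows(
  increments=[
    [0,-0.13,0.75,0.239,0,0],
    [0,-0.13,0.75,0.239,0,0],
    [0,-0.13,0.75,0.239,0,0],
    [0,-0.13,0.75,0.239,0,0],
    [0,-0.13,0.75,0.239,0,0],
    [0,-0.13,0.75,0.239,0,0],
    [0,-0.13,0.75,0.239,0,0],
    [0,-0.13,0.75,0.239,0,0],
    [0,-0.13,0.75,0.239,0,0],
    [0,-0.13,0.75,0.239,0,0],
  ],
)

```text
time_s: 21.82
tcp_pos: [0.6485, -0.1549, 0.1523]
ee_rot: [-0.248, 1.558, 0.249]
contact_force: [0.4, 0.1, -3.0]
finger_gap: 0.0206
```

```bash
python3 - <<'E'
from h import *
go([.651,-.155,.14],np.radians(4))
E
```

```text
move [ 0.049  -0.0035  0.0093] [ 0.0393 -0.0002 -0.0001] t 21.82 cy 18.1 tcp [ 0.6485 -0.1549  0.1523] j6 -0.65
```

>>> send_rows(
  increments=[
    [0.0,0,0.01,0.039,0,0],
    [0.0,0,0.01,0.039,0,0],
    [0.0,0,0.01,0.039,0,0],
    [0.0,0,0.01,0.039,0,0],
  ],
)

```text
time_s: 22.15
tcp_pos: [0.651, -0.1544, 0.1525]
ee_rot: [-0.063, 1.571, 0.064]
contact_force: [-0.5, 0.0, -2.6]
finger_gap: 0.0207
```

```bash
python3 - <<'E'
from h import *
im,c=wristpic("w12"); bar(im,c,.15)
im2=vision.capture("scene"); top=vision.capture("top")
b=cv2.resize(im2[220:300,150:330],(640,284),interpolation=cv2.INTER_CUBIC)
cv2.imwrite("pics/m1.png",cv2.resize(np.vstack([im,b]),None,fx=.87,fy=.87)[:,:,::-1])
go([.651,-.155,.04+.011],np.radians(4))
E
```

```text
B 1946.5 [622. 338.] [113.  35.] 90 [ 0.8121 -0.1893]
B 5071.5 [320.  83.] [86. 62.] 90 [ 0.6439 -0.0762]
move [ 0.4072 -0.0016 -0.0013] [ 0.0016 -0.0001 -0.    ] t 22.3 cy 4.6 tcp [ 0.6513 -0.1546  0.1528] j6 -0.42
```

View pics/m1.png

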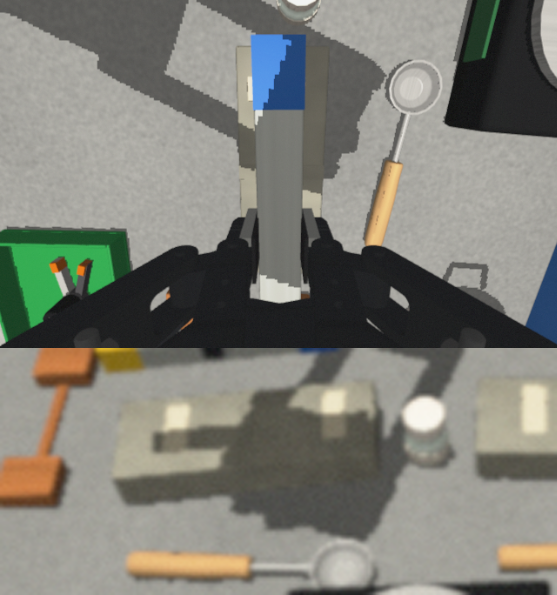

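The bar is parallel to the casting and centred across it (bar column ~280, casting edges ~238 and 325). I'll lower it gradually.

>>> send_rows(
  increments=[
    [0.15,0,0,0,0,0],
    [0.28,0,0,0,0,0],
    [0.35,0,0,0,0,0],
    [0.372,0,0,0,0,0],
    [0.372,0,0,0,0,0],
    [0.372,0,0,0,0,0],
  ],
)

```text
time_s: 22.8
tcp_pos: [0.6524, -0.1549, 0.0608]
ee_rot: [-0.062, 1.569, 0.061]
contact_force: [-0.8, -0.8, -1.7]
finger_gap: 0.021
```

>>> send_rows(
  increments=[
    [0.006,0,0,0,0,0],
    [0.012,0,0,0,0,0],
    [0.012,0,0,0,0,0],
  ],
)

```text
time_s: 23.05
tcp_pos: [0.6525, -0.1549, 0.0583]
ee_rot: [-0.061, 1.568, 0.06]
contact_force: [-0.2, 0.1, -2.2]
finger_gap: 0.0209
```

>>> send_rows(
  increments=[
    [0.006,0,0,0,0,0],
    [0.012,0,0,0,0,0],
    [0.012,0,0,0,0,0],
  ],
)

```text
time_s: 23.3
tcp_pos: [0.6516, -0.1546, 0.054]
ee_rot: [-0.061, 1.57, 0.061]
contact_force: [0.1, 0.1, -3.3]
finger_gap: 0.0209
```

>>> send_rows(
  increments=[
    [0.004,0,0,0,0,0],
    [0.008,0,0,0,0,0],
    [0.008,0,0,0,0,0],
  ],
)

```text
time_s: 23.55
tcp_pos: [0.6515, -0.1546, 0.0518]
ee_rot: [-0.061, 1.57, 0.061]
contact_force: [-0.1, -0.3, -3.4]
finger_gap: 0.0209
```

>>> send_rows(
  increments=[
    [0.006,0,0,0,0,0],
    [0.006,0,0,0,0,0],
    [0.006,0,0,0,0,0],
  ],
)

```text
time_s: 23.8
tcp_pos: [0.6518, -0.1547, 0.051]
ee_rot: [-0.061, 1.57, 0.06]
contact_force: [-0.9, 0.0, 1.6]
finger_gap: 0.0208
```

>>> send_rows(
  increments=[
    [0.006,0,0,0,0,0],
    [0.006,0,0,0,0,0],
    [0.006,0,0,0,0,0],
  ],
)

```text
time_s: 24.05
tcp_pos: [0.6518, -0.1547, 0.0509]
ee_rot: [-0.061, 1.569, 0.06]
contact_force: [-3.8, 1.2, 11.8]
finger_gap: 0.0207
```

>>> send_rows(
  increments=[
    [0.006,0,0,0,0,0],
    [0.006,0,0,0,0,0],
    [0.006,0,0,0,0,0],
  ],
)

```text
time_s: 24.3
tcp_pos: [0.6519, -0.1547, 0.0509]
ee_rot: [-0.061, 1.569, 0.06]
contact_force: [-7.5, 2.8, 22.2]
finger_gap: 0.0211
```

The bar touched down at about TCP z .051, so its underside is at .040. That means the right casting is flat. I'll carry the bar on to the left one.

>>> send_rows(
  increments=[
    [-0.1,0,0,0,0,0],
    [-0.25,0,0,0,0,0],
    [-0.4,0,0,0,0,0],
    [-0.42,0,0,0,0,0],
    [-0.42,0,0,0,0,0],
  ],
)

```text
time_s: 24.72
tcp_pos: [0.6542, -0.1555, 0.156]
ee_rot: [-0.063, 1.563, 0.058]
contact_force: [0.1, -0.5, -2.8]
finger_gap: 0.021
```

```bash
python3 - <<'E'
from h import *
go([.651,.151,.15],np.radians(-2.8))
E
```

```text
move [0.021  1.2235 0.0816] [0.0201 0.0011 0.0004] t 24.72 cy 4.4 tcp [ 0.6542 -0.1555  0.156 ] j6 -0.41
```

>>> send_rows(
  increments=[
    [0,0.61,0.04,0,0,0],
    [0,0.61,0.04,0,0,0],
    [0,0.61,0.04,0,0,0],
    [0,0.61,0.04,0,0,0],
    [0,0.61,0.04,0,0,0],
  ],
)

```text
time_s: 25.13
tcp_pos: [0.6474, 0.0044, 0.1498]
ee_rot: [-0.061, 1.575, 0.067]
contact_force: [0.6, -0.4, -3.0]
finger_gap: 0.0209
```

>>> send_rows(
  increments=[
    [0,0.613,0.045,0.02,0,0],
    [0,0.613,0.045,0.02,0,0],
    [0,0.613,0.045,0.02,0,0],
    [0,0.613,0.045,0.02,0,0],
    [0,0.613,0.045,0.02,0,0],
    [0,0.613,0.045,0.02,0,0],
  ],
)

```text
time_s: 25.63
tcp_pos: [0.6478, 0.1532, 0.1501]
ee_rot: [0.035, 1.574, -0.036]
contact_force: [0.6, -0.3, -3.6]
finger_gap: 0.0204
```

```bash
python3 - <<'E'
from h import *
im,c=wristpic("w13"); bar(im,c,.169)
cv2.imwrite("pics/m2.png",im[:300,100:600,::-1])
go([.651,.151,.062],np.radians(-2.8))
E
```

```text
B 5046.0 [319.  82.] [85. 61.] 90 [0.6505 0.23  ]
move [ 0.3536 -0.0022  0.0132] [ 0.0003 -0.0005  0.0002] t 25.68 cy -2.7 tcp [0.648  0.1518 0.1504] j6 0.17
```

View pics/m2.png

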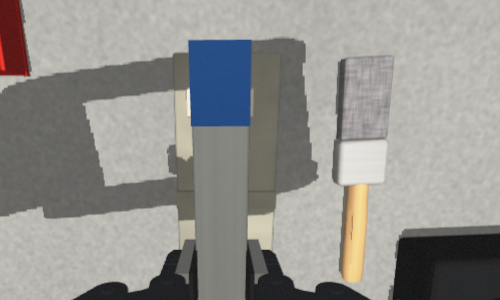

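```bash
python3 - <<'E'
from h import *
c=vision.camera_info("wrist")
for p in [(275,54),(378,54),(275,190),(374,190),(281,240),(373,240)]: print(p,ray("w",p,.04,c).round(4))
print(ray("w",(319,40),.169,c), ray("w",(319,126),.169,c))
E
```

```text
(275, 54) [0.6193 0.2611 0.04  ]
(378, 54) [0.6937 0.2576 0.04  ]
(275, 190) [0.6108 0.1605 0.04  ]
(374, 190) [0.6905 0.1568 0.04  ]
(281, 240) [0.6122 0.1172 0.04  ]
(373, 240) [0.6896 0.1136 0.04  ]
[0.6513902  0.24247933 0.169     ] [0.64999395 0.2133702  0.169     ]
```

The ridge's edge shows at crop row 190, at y≈.157. The casting's centre is at y≈.149, the bar's middle at y≈.153, so I'll shift 3 mm while lowering.

>>> send_rows(
  increments=[
    [0.15,-0.014,0.004,0,0,0],
    [0.28,-0.014,0.004,0,0,0],
    [0.34,-0.014,0.004,0,0,0],
    [0.352,-0.014,0.004,0,0,0],
    [0.352,-0.014,0.004,0,0,0],
  ],
)

```text
time_s: 26.1
tcp_pos: [0.6487, 0.1465, 0.0624]
ee_rot: [0.039, 1.575, -0.04]
contact_force: [-0.4, -0.2, -2.9]
finger_gap: 0.0207
```

>>> send_rows(
  increments=[
    [0.008,0,0,0,0,0],
    [0.008,0,0,0,0,0],
    [0.008,0,0,0,0,0],
  ],
)

```text
time_s: 26.35
tcp_pos: [0.6514, 0.1481, 0.0641]
ee_rot: [0.039, 1.568, -0.038]
contact_force: [0.3, -0.5, -3.5]
finger_gap: 0.0209
```

>>> send_rows(
  increments=[
    [0.006,0,0,0,0,0],
    [0.006,0,0,0,0,0],
    [0.006,0,0,0,0,0],
  ],
)

```text
time_s: 26.6
tcp_pos: [0.6503, 0.1484, 0.0616]
ee_rot: [0.038, 1.57, -0.038]
contact_force: [-0.2, 0.2, -2.7]
finger_gap: 0.0209
```

>>> send_rows(
  increments=[
    [0.006,0,0,0,0,0],
    [0.006,0,0,0,0,0],
    [0.006,0,0,0,0,0],
  ],
)

```text
time_s: 26.85
tcp_pos: [0.65, 0.1484, 0.0594]
ee_rot: [0.038, 1.571, -0.038]
contact_force: [-0.6, -0.1, -3.8]
finger_gap: 0.0207
```

>>> send_rows(
  increments=[
    [0.006,0,0,0,0,0],
    [0.006,0,0,0,0,0],
    [0.006,0,0,0,0,0],
  ],
)

```text
time_s: 27.1
tcp_pos: [0.65, 0.1483, 0.0579]
ee_rot: [0.038, 1.571, -0.038]
contact_force: [-0.1, 0.3, -3.6]
finger_gap: 0.0208
```

>>> send_rows(
  increments=[
    [0.006,0,0,0,0,0],
    [0.006,0,0,0,0,0],
    [0.006,0,0,0,0,0],
  ],
)

```text
time_s: 27.35
tcp_pos: [0.65, 0.1483, 0.0564]
ee_rot: [0.038, 1.571, -0.038]
contact_force: [-0.5, -0.1, -3.9]
finger_gap: 0.021
```

>>> send_rows(
  increments=[
    [0.006,0,0,0,0,0],
    [0.006,0,0,0,0,0],
    [0.006,0,0,0,0,0],
  ],
)

```text
time_s: 27.6
tcp_pos: [0.6503, 0.1483, 0.0559]
ee_rot: [0.038, 1.57, -0.038]
contact_force: [-2.2, -0.7, 5.1]
finger_gap: 0.021
```

>>> send_rows(
  increments=[
    [0.003,0,0,0,0,0],
    [0.003,0,0,0,0,0],
    [0.003,0,0,0,0,0],
  ],
)

```text
time_s: 27.85
tcp_pos: [0.6502, 0.1483, 0.0559]
ee_rot: [0.038, 1.57, -0.038]
contact_force: [-3.2, -1.4, 11.0]
finger_gap: 0.0206
```

The bar touched at TCP z .056, 5 mm higher, so this casting has the ridge. I'll release and look before pressing the ends.

>>> send_rows(
  increments=[
    [-0.01,0,0,0,0,0],
    [-0.01,0,0,0,0,0],
    [-0.01,0,0,0,0,0],
    [-0.01,0,0,0,0,0],
    [-0.1,0,0,0,0,0],
    [-0.25,0,0,0,0,0],
    [-0.4,0,0,0,0,0],
    [-0.5,0,0,0,0,0],
    [-0.5,0,0,0,0,0],
  ],
  jaw=0.6,
)

```text
time_s: 28.6
tcp_pos: [0.6543, 0.1489, 0.1859]
ee_rot: [0.039, 1.56, -0.037]
contact_force: [0.5, 0.3, 0.7]
finger_gap: 0.0514
```

>>> send_rows(
  increments=[
    [0,0,0,0,0,0],
    [0,0,0,0,0,0],
    [0,0,0,0,0,0],
    [0,0,0,0,0,0],
    [0,0,0,0,0,0],
    [0,0,0,0,0,0],
  ],
  jaw=0,
  force=30,
)

```text
time_s: 29.1
tcp_pos: [0.6496, 0.1482, 0.1781]
ee_rot: [0.038, 1.572, -0.038]
contact_force: [-0.7, 0.4, 0.7]
finger_gap: -0.0002
```

```bash
python3 - <<'E'
from h import *
im,c=wristpic("w14"); bar(im,c,.068)
cv2.imwrite("pics/m3.png",im[:,:,::-1])
go([.654,.076,.10]);go([.648,.223,.10])
E
```

```text
B 1189.0 [321.  98.] [41. 29.] 90 [0.6533 0.2254]
move [ 0.3138 -0.2876  0.0312] [ 0.     -0.0002  0.0001] t 29.15 cy -2.8 tcp [0.6498 0.1482 0.1784] j6 0.17
move [ 0.3137  0.2985 -0.0213] [ 0.     -0.0002  0.0001] t 29.15 cy -2.8 tcp [0.6498 0.1482 0.1784] j6 0.17
```

View pics/m3.png

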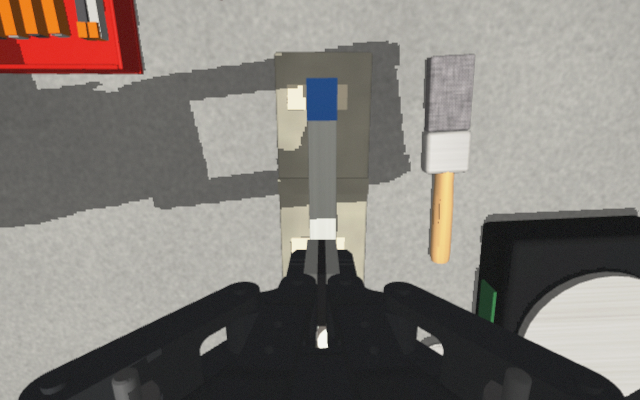

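The bar lies centred along the casting, with its blue end at (321,98). Now I'll press the yellow end.

>>> send_rows(
  increments=[
    [0.2,-0.292,0,0,0,0],
    [0.2,-0.292,0,0,0,0],
    [0.3,-0.292,0,0,0,0],
    [0.37,-0.292,0,0,0,0],
    [0.385,-0.292,0,0,0,0],
    [0.385,-0.292,0,0,0,0],
    [0.385,-0.292,0,0,0,0],
  ],
)

```text
time_s: 29.73
tcp_pos: [0.6472, 0.0757, 0.0837]
ee_rot: [0.038, 1.57, -0.038]
contact_force: [-0.1, 0.5, 0.6]
finger_gap: 0.0001
```

>>> send_rows(
  increments=[
    [0.008,0,0,0,0,0],
    [0.016,0,0,0,0,0],
    [0.016,0,0,0,0,0],
  ],
)

```text
time_s: 29.98
tcp_pos: [0.6472, 0.0758, 0.0799]
ee_rot: [0.038, 1.569, -0.038]
contact_force: [-0.3, 0.2, -0.5]
finger_gap: 0.0001
```

>>> send_rows(
  increments=[
    [0.006,0,0,0,0,0],
    [0.012,0,0,0,0,0],
    [0.012,0,0,0,0,0],
  ],
)

```text
time_s: 30.23
tcp_pos: [0.6465, 0.0755, 0.076]
ee_rot: [0.038, 1.571, -0.038]
contact_force: [-0.2, 0.9, -1.1]
finger_gap: -0.0002
```

>>> send_rows(
  increments=[
    [0.006,0,0,0,0,0],
    [0.012,0,0,0,0,0],
    [0.012,0,0,0,0,0],
  ],
)

```text
time_s: 30.48
tcp_pos: [0.6464, 0.0753, 0.0727]
ee_rot: [0.038, 1.571, -0.038]
contact_force: [-0.0, -0.2, 0.0]
finger_gap: -0.0002
```

>>> send_rows(
  increments=[
    [0.006,0,0,0,0,0],
    [0.012,0,0,0,0,0],
    [0.012,0,0,0,0,0],
  ],
)

```text
time_s: 30.73
tcp_pos: [0.6464, 0.0753, 0.0697]
ee_rot: [0.038, 1.571, -0.038]
contact_force: [0.2, 0.2, -0.3]
finger_gap: -0.0005
```

>>> send_rows(
  increments=[
    [0.006,0,0,0,0,0],
    [0.006,0,0,0,0,0],
    [0.006,0,0,0,0,0],
  ],
)

```text
time_s: 30.98
tcp_pos: [0.6468, 0.0754, 0.0692]
ee_rot: [0.038, 1.57, -0.038]
contact_force: [-1.5, 0.2, 6.1]
finger_gap: 0.0003
```

>>> send_rows(
  increments=[
    [0.006,0,0,0,0,0],
    [0.006,0,0,0,0,0],
    [0.006,0,0,0,0,0],
  ],
)

```text
time_s: 31.23
tcp_pos: [0.647, 0.0753, 0.069]
ee_rot: [0.038, 1.569, -0.038]
contact_force: [-3.8, -0.4, 13.1]
finger_gap: -0.0002
```

The yellow end is firmly down at top z .069 with 13 N. Now the blue end.

>>> send_rows(
  increments=[
    [-0.1,0,0,0,0,0],
    [-0.15,0,0,0,0,0],
    [-0.15,0.3,0,0,0,0],
    [-0.15,0.6,0,0,0,0],
    [-0.15,0.6,0,0,0,0],
    [-0.15,0.6,0,0,0,0],
    [-0.07,0.6,0,0,0,0],
    [-0.045,0.6,0,0,0,0],
    [-0.045,0.6,0,0,0,0],
  ],
)

```text
time_s: 31.98
tcp_pos: [0.652, 0.2249, 0.0762]
ee_rot: [0.036, 1.575, -0.039]
contact_force: [-0.5, -0.8, -0.3]
finger_gap: 0.0002
```

>>> send_rows(
  increments=[
    [0.006,0,0,0,0,0],
    [0.012,0,0,0,0,0],
    [0.012,0,0,0,0,0],
  ],
)

```text
time_s: 32.23
tcp_pos: [0.6543, 0.2242, 0.0757]
ee_rot: [0.039, 1.57, -0.039]
contact_force: [0.9, -0.6, 0.3]
finger_gap: -0.0001
```

>>> send_rows(
  increments=[
    [0.006,0,0,0,0,0],
    [0.012,0,0,0,0,0],
    [0.012,0,0,0,0,0],
  ],
)

```text
time_s: 32.48
tcp_pos: [0.6541, 0.2248, 0.0724]
ee_rot: [0.039, 1.57, -0.039]
contact_force: [0.1, -1.2, -0.0]
finger_gap: -0.0002
```

>>> send_rows(
  increments=[
    [0.006,0,0,0,0,0],
    [0.012,0,0,0,0,0],
    [0.012,0,0,0,0,0],
  ],
)

```text
time_s: 32.73
tcp_pos: [0.6542, 0.2254, 0.0695]
ee_rot: [0.038, 1.57, -0.038]
contact_force: [0.8, 0.6, 1.5]
finger_gap: 0.0003
```

>>> send_rows(
  increments=[
    [0.006,0,0,0,0,0],
    [0.006,0,0,0,0,0],
    [0.006,0,0,0,0,0],
  ],
)

```text
time_s: 32.98
tcp_pos: [0.6545, 0.2254, 0.0692]
ee_rot: [0.038, 1.569, -0.038]
contact_force: [-2.2, -0.2, 8.9]
finger_gap: 0.0
```

>>> send_rows(
  increments=[
    [0.006,0,0,0,0,0],
    [0.006,0,0,0,0,0],
    [0.006,0,0,0,0,0],
  ],
)

```text
time_s: 33.23
tcp_pos: [0.6547, 0.2255, 0.069]
ee_rot: [0.038, 1.568, -0.038]
contact_force: [-4.3, -1.5, 17.2]
finger_gap: 0.0002
```

```bash
python3 - <<'E'
from h import *
im2=vision.capture("scene")
b=cv2.resize(im2[205:285,290:400],(770,560),interpolation=cv2.INTER_CUBIC)
cv2.imwrite("pics/m4.png",b[:,:,::-1])
print(np.round(robot.get_state()["contact_force"],1))
E
```

```text
[-4.2  0.1 16.9]
```

View pics/m4.png

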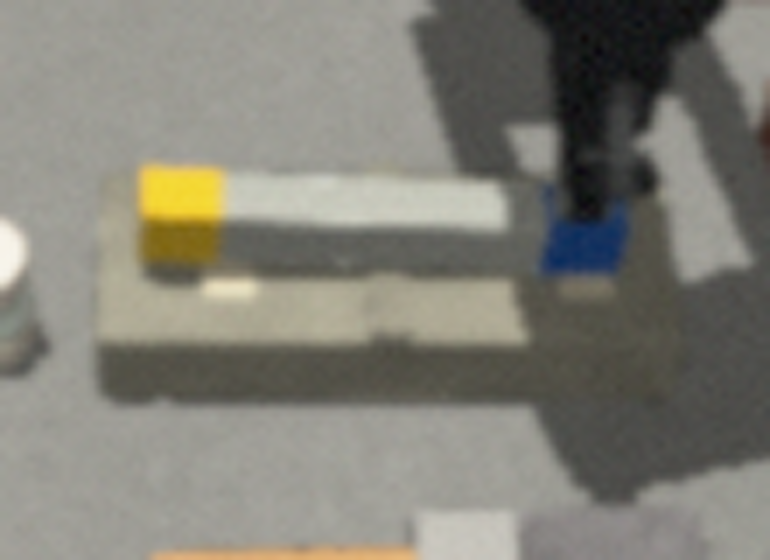

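Pressed at blue with 17 N and its top at .069, the yellow end has risen off the face (a shadow shows under it at 180,270), and the ridge shows at (390,330). So it rocks here, on the left casting. I'll pick the bar up again.

>>> send_rows(
  increments=[
    [-0.15,0,0,0,0,0],
    [-0.25,0,0,0,0,0],
    [-0.25,-0.308,0,0,0,0],
    [-0.25,-0.308,0,0,0,0],
    [-0.25,-0.308,0,0,0,0],
    [-0.25,-0.308,0,0,0,0],
  ],
  jaw=0.6,
)

```text
time_s: 33.78
tcp_pos: [0.6498, 0.1465, 0.1287]
ee_rot: [0.04, 1.571, -0.041]
contact_force: [0.3, 0.9, 0.2]
finger_gap: 0.0513
```

```bash
python3 - <<'E'
from h import *
im,c=wristpic("w15"); bar(im,c,.068); go([.65,.149,.054])
E
```

```text
Y 1080.5 [324. 315.] [37. 32.] 88 [0.6476 0.072 ]
B 1921.5 [320.  92.] [53. 38.] 90 [0.653  0.2255]
move [0.2984 0.0047 0.0003] [-0.     -0.0001 -0.    ] t 33.83 cy -2.9 tcp [0.6499 0.1478 0.1286] j6 0.17
```

>>> send_rows(
  increments=[
    [0.15,0.004,0,0,0,0],
    [0.25,0.004,0,0,0,0],
    [0.29,0.004,0,0,0,0],
    [0.29,0.004,0,0,0,0],
    [0.29,0.004,0,0,0,0],
  ],
)

```text
time_s: 34.25
tcp_pos: [0.65, 0.1501, 0.056]
ee_rot: [0.037, 1.572, -0.037]
contact_force: [-0.1, -0.1, 0.2]
finger_gap: 0.0513
```

>>> send_rows(
  increments=[
    [0,0,0,0,0,0],
    [0,0,0,0,0,0],
    [0,0,0,0,0,0],
    [0,0,0,0,0,0],
    [0,0,0,0,0,0],
    [0,0,0,0,0,0],
    [-0.1,0,0,0,0,0],
    [-0.25,0,0,0,0,0],
    [-0.4,0,0,0,0,0],
    [-0.4,0,0,0,0,0],
  ],
  jaw=0,
  force=50,
)

```text
time_s: 35.08
tcp_pos: [0.6551, 0.1499, 0.1645]
ee_rot: [0.039, 1.558, -0.037]
contact_force: [1.1, 0.2, -1.6]
finger_gap: 0.0208
```

```bash
python3 - <<'E'
from h import *
im,c=wristpic("w16"); bar(im,c,.173); go([.62,-.1,.16]); go([.616,-.343,.16],np.radians(90))
E
```

```text
B 4884.0 [322.  88.] [83. 61.] 90 [0.6586 0.2253]
move [ 0.0033 -1.0041 -0.0864] [ 0.      0.0015 -0.0002] t 35.13 cy -2.8 tcp [0.6538 0.1497 0.1614] j6 0.17
move [ 0.0021 -1.9757 -0.0552] [ 0.2423  0.001  -0.0014] t 35.13 cy -2.8 tcp [0.6538 0.1497 0.1614] j6 0.17
```

>>> send_rows(
  increments=[
    [0,-1,-0.05,0,0,0],
    [0,-1,-0.05,0,0,0],
    [0,-1,-0.05,0,0,0],
    [0,-1,-0.05,0,0,0],
    [0,-1,-0.05,0,0,0],
    [0,-1,-0.05,0,0,0],
    [0,-1,-0.05,0,0,0],
  ],
)

```text
time_s: 35.72
tcp_pos: [0.6239, -0.1076, 0.1549]
ee_rot: [0.039, 1.573, -0.045]
contact_force: [0.5, 0.6, -2.7]
finger_gap: 0.0207
```

>>> send_rows(
  increments=[
    [0,-0.98,0,-0.258,0,0],
    [0,-0.98,0,-0.258,0,0],
    [0,-0.98,0,-0.258,0,0],
    [0,-0.98,0,-0.258,0,0],
    [0,-0.98,0,-0.258,0,0],
    [0,-0.98,0,-0.258,0,0],
    [0,-0.98,0,-0.258,0,0],
    [0,-0.98,0,-0.258,0,0],
    [0,-0.98,0,-0.258,0,0],
    [0,-0.98,0,-0.258,0,0],
  ],
)

```text
time_s: 36.55
tcp_pos: [0.6124, -0.3441, 0.1542]
ee_rot: [-0.929, 1.364, 0.934]
contact_force: [-0.3, -1.0, -3.1]
finger_gap: 0.0208
```

```bash
python3 - <<'E'
from h import *
go([.616,-.343,.12],np.radians(90))
E
```

```text
move [ 0.1366 -0.0123  0.0093] [-0.0591  0.0002 -0.0005] t 36.55 cy 68.7 tcp [ 0.6124 -0.3441  0.1542] j6 -1.81
```

>>> send_rows(
  increments=[
    [0.06,-0.012,0.01,-0.059,0,0],
    [0.12,-0.012,0.01,-0.059,0,0],
    [0.137,-0.012,0.01,-0.059,0,0],
    [0.137,-0.012,0.01,-0.059,0,0],
    [0.137,-0.012,0.01,-0.059,0,0],
  ],
)

```text
time_s: 36.97
tcp_pos: [0.6165, -0.3425, 0.1204]
ee_rot: [-1.2, 1.214, 1.205]
contact_force: [0.8, -0.8, -3.1]
finger_gap: 0.0208
```

```bash
python3 - <<'E'
from h import *
im,c=wristpic("w17"); bar(im,c,.12+.017)
for a,r in blobs(mask(im,(3,120,60),(18,255,255)),60):
    print("w",np.round(r[0]),np.round(r[1]),ray("w",r[0],.02,c)[:2].round(3))
go([.616,-.343,.033],np.radians(90))
E
```

```text
B 1614.0 [ 14. 244.] [ 28. 119.] 0 [ 0.6009 -0.4716]
B 4894.0 [320.  88.] [83. 61.] 90 [ 0.5404 -0.343 ]
w [354. 115.] [ 7. 54.] [ 0.55  -0.319]
move [ 0.3534  0.0038 -0.0005] [-0.0015  0.0001 -0.0002] t 37.02 cy 89.4 tcp [ 0.6171 -0.3429  0.1213] j6 -2.17
```

View pics/w17.png

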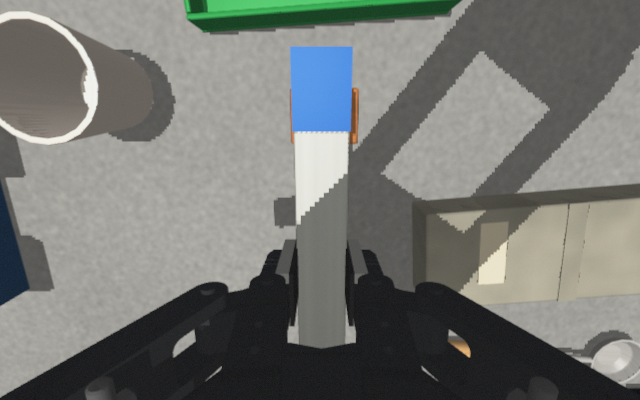

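The bar is lined up over its rest, with the wooden block showing on both sides (columns 290 and 358). The right casting's mid-lines (565–590) rise no higher than its face, as the touchdown height showed.

>>> send_rows(
  increments=[
    [0.15,0.004,0,0,0,0],
    [0.28,0.004,0,0,0,0],
    [0.335,0.004,0,0,0,0],
    [0.335,0.004,0,0,0,0],
    [0.335,0.004,0,0,0,0],
  ],
)

```text
time_s: 37.43
tcp_pos: [0.6166, -0.3434, 0.0386]
ee_rot: [-1.204, 1.213, 1.204]
contact_force: [0.2, 0.3, -2.3]
finger_gap: 0.0206
```

>>> send_rows(
  increments=[
    [0.006,0,0,0,0,0],
    [0.01,0,0,0,0,0],
    [0.01,0,0,0,0,0],
  ],
)

```text
time_s: 37.68
tcp_pos: [0.6173, -0.3438, 0.0374]
ee_rot: [-1.207, 1.212, 1.203]
contact_force: [0.0, -0.1, -3.8]
finger_gap: 0.0205
```

>>> send_rows(
  increments=[
    [0.006,0,0,0,0,0],
    [0.01,0,0,0,0,0],
    [0.01,0,0,0,0,0],
  ],
)

```text
time_s: 37.93
tcp_pos: [0.6164, -0.3433, 0.0335]
ee_rot: [-1.205, 1.212, 1.205]
contact_force: [0.2, -0.1, -3.4]
finger_gap: 0.0208
```

>>> send_rows(
  increments=[
    [0.006,0,0,0,0,0],
    [0.006,0,0,0,0,0],
    [0.006,0,0,0,0,0],
  ],
)

```text
time_s: 38.18
tcp_pos: [0.6165, -0.3433, 0.0331]
ee_rot: [-1.205, 1.212, 1.205]
contact_force: [-2.7, 1.8, 5.1]
finger_gap: 0.0208
```

>>> send_rows(
  increments=[
    [0.006,0,0,0,0,0],
    [0.006,0,0,0,0,0],
    [0.006,0,0,0,0,0],
  ],
)

```text
time_s: 38.43
tcp_pos: [0.6165, -0.3434, 0.0331]
ee_rot: [-1.206, 1.212, 1.204]
contact_force: [-5.3, 4.2, 14.2]
finger_gap: 0.0206
```

>>> send_rows(
  increments=[
    [-0.01,0,0,0,0,0],
    [-0.01,0,0,0,0,0],
    [-0.01,0,0,0,0,0],
    [-0.01,0,0,0,0,0],
    [-0.1,0,0,0,0,0],
    [-0.25,0,0,0,0,0],
    [-0.4,0,0,0,0,0],
    [-0.55,0,0,0,0,0],
    [-0.55,0,0,0,0,0],
  ],
  jaw=0.6,
)

```text
time_s: 39.18
tcp_pos: [0.6208, -0.3462, 0.1766]
ee_rot: [-1.216, 1.209, 1.193]
contact_force: [1.7, -1.1, 0.8]
finger_gap: 0.0513
```

```bash
python3 - <<'E'
from h import *
im,c=wristpic("w18"); bar(im,c,.048)
t=vision.capture("top")
f=lambda p:(p[0]/2.5+190,p[1]/2.5+110)
P=np.array([ray("top",f(p),.036)[:2] for p in [(90,125),(122,122),(130,194),(97,197)]]); print(P.round(3),P.mean(0))
o=np.hstack([cv2.resize(t[110:270,190:510],(640,320),interpolation=cv2.INTER_CUBIC)]); 
cv2.imwrite("pics/m5.png",np.vstack([o,im[:240]])[:,:,::-1])
go([.605,.343,.18],np.radians(95))
E
```

```text
Y 644.5 [325. 266.] [28. 24.] 90 [ 0.6909 -0.3449]
B 11236.5 [ 40. 197.] [198.  80.] 90 [ 0.624  -0.5945]
B 1008.0 [326.  96.] [38. 27.] 90 [ 0.5412 -0.3434]
[[0.649 0.363]
 [0.652 0.324]
 [0.562 0.314]
 [0.559 0.354]] [0.60581697 0.3389532 ]
move [-0.0472  0.0668  2.7483] [-0.0148 -0.0005  0.0006] t 39.28 cy 89.7 tcp [ 0.6178 -0.3442  0.1702] j6 -2.17
```

View pics/m5.png

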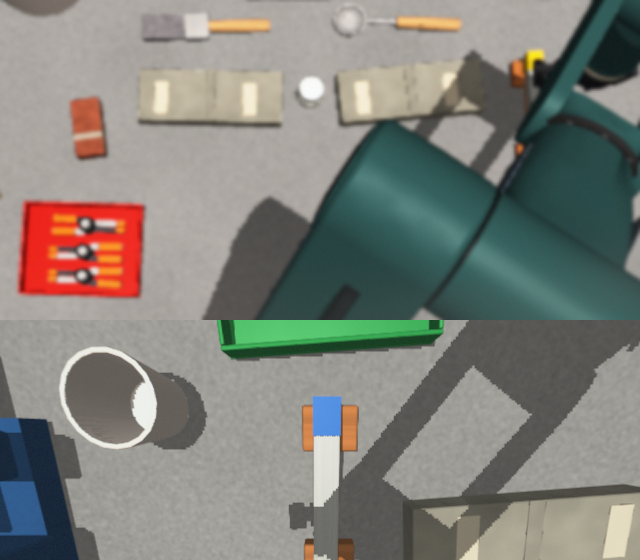

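The bar is back on its rest (blue at 327,416 in the lower panel) and the red tray still holds its three clamps. On to the stone.

>>> send_rows(
  increments=[
    [-0.02,0.02,0.917,0,0,0],
    [-0.02,0.02,0.917,0,0,0],
    [-0.02,0.02,0.917,0,0,0],
    [-0.02,0.02,0.917,0,0,0],
    [-0.02,0.02,0.917,0,0,0],
    [-0.02,0.02,0.917,0,0,0],
  ],
  jaw=1,
)

```text
time_s: 39.78
tcp_pos: [0.6104, -0.109, 0.1707]
ee_rot: [-1.202, 1.212, 1.211]
contact_force: [-0.8, 0.9, 0.4]
finger_gap: 0.0852
```

>>> send_rows(
  increments=[
    [-0.02,0.02,0.917,0,0,0],
    [-0.02,0.02,0.917,0,0,0],
    [-0.02,0.02,0.917,0,0,0],
    [-0.02,0.02,0.917,0,0,0],
    [-0.02,0.02,0.917,0,0,0],
    [-0.02,0.02,0.917,0,0,0],
  ],
)

```text
time_s: 40.28
tcp_pos: [0.6071, 0.1197, 0.1758]
ee_rot: [-1.204, 1.213, 1.21]
contact_force: [0.1, -0.0, 0.0]
finger_gap: 0.0851
```

>>> send_rows(
  increments=[
    [0,0.02,0.917,-0.015,0,0],
    [0,0.02,0.917,-0.015,0,0],
    [0,0.02,0.917,-0.015,0,0],
    [0,0.02,0.917,-0.015,0,0],
    [0,0.02,0.917,-0.015,0,0],
    [0,0.02,0.917,-0.015,0,0],
    [0,0.02,0.917,-0.015,0,0],
  ],
)

```text
time_s: 40.87
tcp_pos: [0.6036, 0.3495, 0.1752]
ee_rot: [-1.275, 1.165, 1.28]
contact_force: [-0.4, -0.1, -0.5]
finger_gap: 0.0854
```

```bash
python3 - <<'E'
from h import *
im,c=wristpic("w19"); _,t,_=pose(); print(t.round(4))
m=mask(im,(0,60,50),(14,190,255)); m=cv2.morphologyEx(m,cv2.MORPH_CLOSE,np.ones((15,15)))
for a,r in blobs(m,400):
    b=np.array([ray("w",q,.036,c)[:2] for q in cv2.boxPoints(r)]); print(a,np.round(r[0]),np.round(r[1]),r[2],b.round(3).tolist(),b.mean(0).round(4))
tp=vision.capture("top")
m=cv2.morphologyEx(mask(tp,(0,60,40),(14,230,255)),cv2.MORPH_CLOSE,np.ones((5,5)))[150:200,210:260]
for a,r in blobs(m,50):
    b=np.array([ray("top",q+np.array([210,150]),.03)[:2] for q in cv2.boxPoints(r)]);print("top",a,r,b.round(3).tolist(),b.mean(0).round(4))
E
```

```text
[0.6038 0.3467 0.1752]
8623.5 [572. 307.] [144. 104.] 5.29008150100708 [[0.757, 0.546], [0.642, 0.528], [0.643, 0.667], [0.759, 0.7]] [0.7002 0.6102]
4569.5 [313. 192.] [97. 50.] 88.56790161132812 [[0.564, 0.315], [0.559, 0.358], [0.648, 0.37], [0.654, 0.323]] [0.6061 0.3416]
8741.5 [340.  40.] [ 80. 232.] 90.0 [[0.459, 0.259], [0.442, 0.439], [0.499, 0.45], [0.517, 0.26]] [0.479  0.3522]
```

The stone is at (.606,.3405), measuring about 90 x 45 mm, with its axis at about 6°.

```bash
python3 - <<'E'
from h import *
go([.606,.3405,.012],np.radians(96))
E
```

```text
move [ 0.6536 -0.0086 -0.0167] [-0.0023 -0.0003 -0.0005] t 40.97 cy 95.2 tcp [0.604  0.3448 0.1754] j6 -1.24
```

>>> send_rows(
  increments=[
    [0.15,-0.009,-0.017,-0.002,0,0],
    [0.3,-0.009,-0.017,-0.002,0,0],
    [0.45,-0.009,-0.017,-0.002,0,0],
    [0.58,-0.009,-0.017,-0.002,0,0],
    [0.653,-0.009,-0.017,-0.002,0,0],
    [0.653,-0.009,-0.017,-0.002,0,0],
    [0.653,-0.009,-0.017,-0.002,0,0],
  ],
)

```text
time_s: 41.55
tcp_pos: [0.6069, 0.3383, 0.0129]
ee_rot: [-1.282, 1.165, 1.284]
contact_force: [1.1, -0.1, 0.5]
finger_gap: 0.0849
```

>>> send_rows(
  increments=[
    [0,0,0,0,0,0],
    [0,0,0,0,0,0],
    [0,0,0,0,0,0],
    [0,0,0,0,0,0],
    [0,0,0,0,0,0],
    [-0.1,0,0,0,0,0],
    [-0.25,0,0,0,0,0],
    [-0.4,0,0,0,0,0],
    [-0.55,0,0,0,0,0],
    [-0.55,0,0,0,0,0],
  ],
  jaw=0,
  force=60,
)

```text
time_s: 42.38
tcp_pos: [0.6128, 0.3428, 0.1617]
ee_rot: [-1.286, 1.146, 1.275]
contact_force: [2.2, 2.3, -1.0]
finger_gap: 0.0436
```

```bash
python3 - <<'E'
from h import *
im,c=wristpic("w20")
go([.651,.1495,.14],np.radians(-2.8))
E
```

```text
move [ 0.0711 -0.0787 -0.7828] [-0.2261 -0.0008  0.0017] t 42.43 cy 95.8 tcp [0.6115 0.3421 0.1582] j6 -1.26
```

>>> send_rows(
  increments=[
    [0,-0.08,-0.78,0.274,0,0],
    [0,-0.08,-0.78,0.274,0,0],
    [0,-0.08,-0.78,0.274,0,0],
    [0,-0.08,-0.78,0.274,0,0],
    [0,-0.08,-0.78,0.274,0,0],
    [0,-0.08,-0.78,0.274,0,0],
    [0,-0.08,-0.78,0.274,0,0],
    [0,-0.08,-0.78,0.274,0,0],
    [0,-0.08,-0.78,0.274,0,0],
    [0,-0.08,-0.78,0.274,0,0],
  ],
)

```text
time_s: 43.27
tcp_pos: [0.6461, 0.1481, 0.1504]
ee_rot: [-0.326, 1.549, 0.326]
contact_force: [-0.4, 0.0, -3.4]
finger_gap: 0.0434
```

```bash
python3 - <<'E'
from h import *
go([.651,.1495,.10],np.radians(-2.8))
E
```

```text
move [ 0.2013 -0.0028  0.0207] [ 0.0739 -0.0005 -0.    ] t 43.27 cy 23.8 tcp [0.6461 0.1481 0.1504] j6 -0.29
```

>>> send_rows(
  increments=[
    [0.1,-0.003,0.02,0.074,0,0],
    [0.2,-0.003,0.02,0.074,0,0],
    [0.2,-0.003,0.02,0.074,0,0],
    [0.2,-0.003,0.02,0.074,0,0],
    [0.2,-0.003,0.02,0.074,0,0],
    [0.2,-0.003,0.02,0.074,0,0],
  ],
)

```text
time_s: 43.77
tcp_pos: [0.6515, 0.1498, 0.1009]
ee_rot: [0.031, 1.573, -0.032]
contact_force: [0.4, 0.2, -3.3]
finger_gap: 0.0438
```

```bash
python3 - <<'E'
from h import *
im,c=wristpic("w21"); _,t,_=pose()
m=cv2.morphologyEx(mask(im,(0,60,50),(14,230,255)),cv2.MORPH_CLOSE,np.ones((15,15)))
for a,r in blobs(m,1500):
    b=np.array([ray("w",q,t[2]+.024,c)[:2] for q in cv2.boxPoints(r)]); print(a,np.round(r[0]),np.round(r[1]),r[2],b.round(3).tolist())
go([.651,.1495,.06],np.radians(-2.8))
E
```

```text
9364.5 [322. 299.] [ 98. 103.] 90.0 [[0.632, 0.165], [0.672, 0.163], [0.672, 0.118], [0.628, 0.119]]
7957.5 [321. 196.] [111.  75.] -0.0 [[0.631, 0.172], [0.633, 0.201], [0.674, 0.199], [0.674, 0.17]]
4566.0 [41. 30.] [82. 60.] -0.0 [[0.547, 0.237], [0.552, 0.255], [0.578, 0.254], [0.574, 0.236]]
move [ 0.1655 -0.0014 -0.0032] [ 0.0014 -0.0002  0.0001] t 43.82 cy -2.3 tcp [0.6519 0.1498 0.1014] j6 0.16
```

>>> send_rows(
  increments=[
    [0.1,-0.008,-0.003,0,0,0],
    [0.145,-0.008,-0.003,0,0,0],
    [0.145,-0.008,-0.003,0,0,0],
    [0.145,-0.008,-0.003,0,0,0],
  ],
)

```text
time_s: 44.15
tcp_pos: [0.6505, 0.1478, 0.0649]
ee_rot: [0.033, 1.573, -0.034]
contact_force: [0.0, -0.2, -2.1]
finger_gap: 0.0437
```

>>> send_rows(
  increments=[
    [0.006,0,0,0,0,0],
    [0.012,0,0,0,0,0],
    [0.012,0,0,0,0,0],
  ],
)

```text
time_s: 44.4
tcp_pos: [0.6521, 0.148, 0.0634]
ee_rot: [0.034, 1.57, -0.034]
contact_force: [0.7, 0.4, -3.4]
finger_gap: 0.0436
```

>>> send_rows(
  increments=[
    [0.006,0,0,0,0,0],
    [0.006,0,0,0,0,0],
    [0.006,0,0,0,0,0],
  ],
)

```text
time_s: 44.65
tcp_pos: [0.6522, 0.148, 0.062]
ee_rot: [0.034, 1.569, -0.034]
contact_force: [-0.0, 0.1, 1.7]
finger_gap: 0.0437
```

>>> send_rows(
  increments=[
    [0.006,0,0,0,0,0],
    [0.006,0,0,0,0,0],
    [0.006,0,0,0,0,0],
  ],
)

```text
time_s: 44.9
tcp_pos: [0.6522, 0.148, 0.0619]
ee_rot: [0.034, 1.569, -0.034]
contact_force: [-3.6, -0.7, 12.0]
finger_gap: 0.0437
```

Contact is felt on the ridge, so I'll release and back off.

>>> send_rows(
  increments=[
    [-0.006,0,0,0,0,0],
    [-0.006,0,0,0,0,0],
    [-0.006,0,0,0,0,0],
    [-0.006,0,0,0,0,0],
    [-0.05,0,0,0,0,0],
    [-0.15,0,0,0,0,0],
    [-0.3,0,0,0,0,0],
    [-0.45,0,0,0,0,0],
    [-0.6,0,0,0,0,0],
    [-0.6,0,0,0,0,0],
  ],
  jaw=0.8,
)

```text
time_s: 45.73
tcp_pos: [0.6566, 0.1486, 0.2195]
ee_rot: [0.035, 1.556, -0.032]
contact_force: [1.5, 0.2, 1.5]
finger_gap: 0.0682
```

>>> send_rows(
  increments=[
    [-0.1,-1,-0.3,0,0,0],
    [-0.1,-1,-0.3,0,0,0],
    [-0.1,-1,-0.3,0,0,0],
    [-0.1,-1,-0.3,0,0,0],
    [-0.1,-1,-0.3,0,0,0],
    [-0.1,-1,-0.3,0,0,0],
    [-0.1,-1,-0.3,0,0,0],
    [-0.1,-1,-0.3,0,0,0],
  ],
)

```text
time_s: 46.4
tcp_pos: [0.5652, -0.1018, 0.2358]
ee_rot: [0.036, 1.57, -0.038]
contact_force: [-0.3, -0.3, -0.2]
finger_gap: 0.0682
```

```bash
python3 - <<'E'
from h import *
im,c=wristpic("w22"); s=vision.capture("scene")
m=cv2.morphologyEx(mask(im,(0,60,50),(14,230,255)),cv2.MORPH_CLOSE,np.ones((15,15)))
for a,r in blobs(m,400):
    b=np.array([ray("w",q,.07,c)[:2] for q in cv2.boxPoints(r)]); print(a,np.round(r[0]),np.round(r[1]),b.round(3).tolist(),b.mean(0).round(3))
a=cv2.resize(s[140:300,130:480],(770,352),interpolation=cv2.INTER_CUBIC); b=cv2.resize(s[200:280,290:400],(330,240),interpolation=cv2.INTER_CUBIC)
w=cv2.resize(im,(440,240)); cv2.imwrite("pics/fin.png",np.vstack([a,np.hstack([w,b])])[:,:,::-1])
E
```

```text
1124.0 [357. 335.] [ 20. 108.] [[0.537, -0.263], [0.656, -0.264], [0.658, -0.29], [0.536, -0.29]] [ 0.597 -0.277]
```

View pics/fin.png

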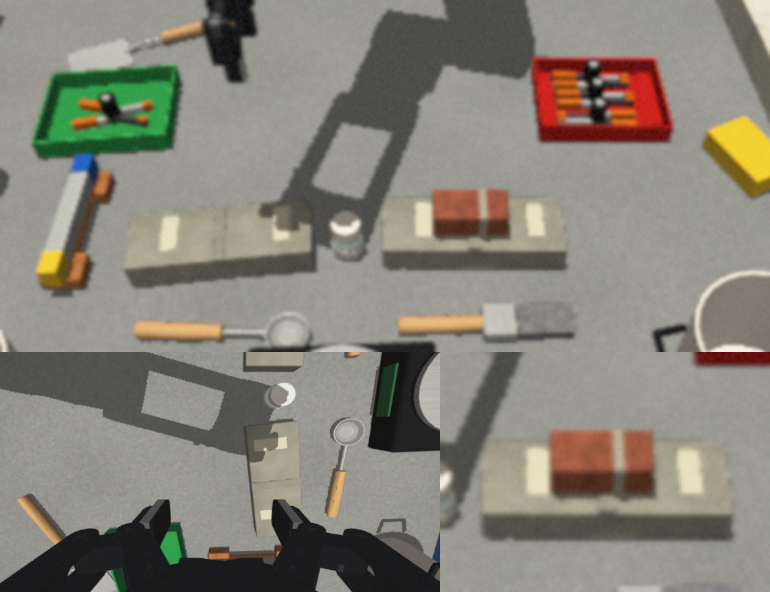

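The final view shows the stone centred on the ridge (470,213), the bar on its rest (70,220), three shut clamps in red, the open one in green, and the bystanders where they were. I'll hand in.

```bash
python3 -c "
from workcell import job_done
print(job_done())"
```

```text
the job is handed in; nothing more can be done
None
```

The job is done and handed in at about 46 s of the 210 s; it reports no verdict.

- **Clamps:** four were on the bench. The three ratcheted shut lie flat in the red tray and the one ratcheted open lies flat in the green tray. I gripped each only by its knob, and the jaws look unchanged.
- **Right casting:** the bar touched down with its underside at about 40 mm, level with the face, so I took this block as flat. I did not press the bar's ends there.
- **Left casting:** the bar touched down 5 mm higher. With the yellow end and then the blue end pressed, each went down to the same height (bar top 69 mm, 13 N and 17 N). With blue held down, the picture showed the yellow end lifted off the face. It rocks here.
- **Straightedge and stone:** the straightedge is back on its wooden rest, yellow end outward as before. The stone lies on the ridge in the middle of the left casting, long side along the block.

In the last picture the stone looks level and centred, the bar is on its rest, and the clamps are in their trays. The brush, spatula and sponge look untouched, and the robot was clear of everything. My last colour check for the stone in the wrist camera found nothing because it was out of view, so its position rests on the scene picture and the contact height. The other checks agreed, and I saw nothing knocked aside.

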